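# Re-seat a skate runner in the honing jig and clamp it

### The job

The skate runner was clamped out of place in the red honing jig. Swing the yellow toggle-clamp handle right back so the clamp arm stands up, slide the runner gently home until both its lugs touch the two back pins and its end touches the end pin, then swing the handle forward again until the clamp snaps over centre and holds the runner there. Leave the puck, the stone and the bottle where they are.

Things in the scene. Friction and masses are not known exactly. Their poses are not given: they have to be found in the camera images.
- jig: Red jig plate screwed to the bench, 158 x 252 x 15 mm. Origin on the bench, below where the middle of the runner lies when seated with both stops in mid setting; x to the back of the jig (to the clamp), y along the runner, z up. The plate spans x -26 to 132, y -132 to 120 mm. It carries three rests, two adjustable stops and the toggle clamp. All mm values are in this frame.
- middle_rest (a point): Centre of the top of the middle one of three steel rests, 30 x 16 mm (x by y), 10 mm high on the plate, at x -20 to 10, y -70, 0 and 70 mm, tops 25 mm over the bench. The runner lies flat on them, 10 mm clear of the plate. Back stop (back_stop): bar 23 mm high with two upright back pins, 10 mm thick, 37 mm high, at x 21, y 52 and -52 mm, both -3 to +4 mm in x from that, as set.
- end_side (a point): Point on the jig plate at (-4, -105, 15) mm. The end stop (end_stop) stands here: a block 23 mm high with an upright end pin, 10 mm thick, 37 mm high, at x -4, y -105 mm, -6 to +6 mm in y from that, as set. How both stops are set differs each time and is not measured: push the runner, by its edge or end, with fingertips 18 to 24 mm over the bench, until it is felt to stop.
- runner_center (a point): Centre, half-way up, of the loose steel runner (skate blade): flat bar 200 x 32 x 4 mm, 140 to 220 g, length along y. From here the edge is at x -16, the backs of its two lugs at x 16 (y 26 to 84 and -26 to -84), the round ends at x -4, y 100 and -100 mm. Home: x -3 to 4, y -6 to 6, z 27 mm, square. It starts 4 to 8 mm short of the back pins, 7 to 26 of the end pin, up to 3 degrees askew.
- clamp_grip (a point): On the axis of the clamp handle's yellow grip, 14 mm thick along jig y, 16 mm the other way, reaching 29 mm past this point to its free end, 43 mm below it. Locked, it stands up leaning 12 degrees forward (to -x), at jig x 80, z 150 mm; open it lies back almost level at x 171, z 50. It swings in the plane y = 0. Pinched across the 14 mm it can turn between the pads.
- clamp_arm (a joint): Clamp arm angle, rad: about 0.06 locked, level over the runner; 1.42 fully open, upright. clamp_grip goes through these jig x/z, mm (arm value): 80/150 (locked), 86/151 (dead centre), 98/151 (0.07), 117/145.5 (0.15), 128.5/139.5 (0.25), 141/131 (0.38), 152/118.5 (0.53), 162/104 (0.70), 168/89.5 (0.86), 171.5/76 (1.02), 172.5/66 (1.15), 172/58 (1.26), 171/52 (1.38).
- clamp_link (a joint): Angle of the link inside the clamp, rad: about 0 when locked on its stop past dead centre, 0.09 at dead centre, 0.96 fully open. Breaking the lock takes about 10 N backward on the grip, going over centre about 10 N forward, the rest a few N. Let go short of dead centre it springs back to about 0.36 and the runner is free; fully open it stays.
- clamp_foot: Round black rubber foot, 15 mm across, on the sprung spindle (7 mm travel) at the nose of the clamp arm; origin at the middle of its underside. Locked, it presses the runner at about jig (-8, 0) mm with about 22 N. Fully open it hangs at x about 37, z about 120 mm.
- clamp_pivot (a point): Pivot of the clamp arm on the clamp's steel base, at jig x 75, y 0, z 58 mm. The base is 50 mm wide and spans x 59 to 115 mm; the open handle reaches back to x about 200 mm. Base and linkage are under 24 mm wide above the base flange.
- puck_center (a point): Centre of a black rubber puck, 76 mm across, 25 mm high, on the bench beside the jig; bystander.
- stone_center (a point): Centre of a grey and brown honing stone, 30 x 100 x 18 mm, on the bench beside the jig; bystander.
- bottle_center (a point): Centre of a white bottle with a blue cap, 56 mm across, 150 mm high, standing beside the jig; bystander.
Things that resemble listed ones, but are neither listed nor needed, are in the scene too. Of the things shaped like the part that bears runner_center, the bare steel one is meant.

How it is judged:
By the outcome, as a careful person would: the job done as asked, in the order asked, and still so for the second after the job is handed in, with the robot touching nothing.
It also fails if it takes over 72 s, if anything falls off the work surface, if the arm or the gripper's body presses on something with over 40 N, if the wrist force passes 120 N, or if a joint passes its speed limit or range.

### The arm

A 6-joint arm with a two-finger parallel gripper is mounted at the origin on the work surface. World frame = base frame: x ahead of the robot, y to its left, z up, the work surface at z = 0. Lengths are in m, angles in rad, forces in N, time in s.
With the tool pointing down it reaches from about 0.4 to 0.825 m from the base axis. Payload 7 kg.
Tool frame: the origin (TCP) lies at the centre of the arm's flange, where the gripper is bolted on; the fingertips stand 178 mm ahead of it and the grasp point (between the pads) lies 159 mm ahead of it; x points along the fingers, z is the direction in which the jaws open and shut, and the axes are right-handed (so a half turn about x gives the same grasp; the last joint's range is limited). The gripper opens to 88 mm and grips with 3 to 60 N. Pads are 19 mm wide; open, the fingers measure 130 mm over their backs; the gripper's body (78 mm by 193 mm) begins 47 mm behind the grasp point.
Start: joints at [-0.975, 0.359, 0.012, 0, -1.224, -0.288], TCP at [0.204, -0.643, 0.405] pointing down, gripper open.
Joint ranges: [-3.07, 3.07], [-1.43, 2.12], [-1.02, 1.25], [-3.03, 1.67], [-3.05, -0], [-3.03, 3.03]. Speed limits (rad/s): [2.39, 2.39, 3.01, 3.14, 3.14, 3.14].

### API

Orientations are given as [roll, pitch, yaw] about the fixed x, y, z axes, in that order (R = Rz(yaw) Ry(pitch) Rx(roll)).
In Python, from station import telemetry, optics, job_done, finder gives the robot as it stands.
- The arm moves only by the tool play_rows, never from a script. Its argument "steps" is a list of rows, each an object of numbers: "gripper": the opening, from 0 (shut) to 1 (fully open); "tx", "ty", "tz": the shift along the tool's x, y, z in units of 25 mm (1.0 is 25 mm); "ax", "ay", "az": the turn, a rotation vector about the tool's x, y, z in units of 6 degrees (1.0 is 6 degrees). In form: [{"gripper": .., "tx": .., "ty": .., "tz": .., "ax": .., "ay": .., "az": ..}, ...]. A call has 1 to 20 rows; each row shifts and turns the commanded pose from where the row before left it, along the tool's axes as they then stand; what a row does not reach is not made up. A row lasts 1/12 s, in which the tool goes at most 41.7 mm and 7.16 degrees, less where a joint would pass 70% of its speed; a pose out of reach is approached as far as the arm can. A call is refused whole if a number of a shift passes 1 or a number of a turn 1, either way. A call with a gripper value outside its range is refused whole. The fingers move at their own pace and stop on an object; "newtons" is the grip in N (left out, the last holds). Time passes only in rows, so rows that do not move let the fingers close. It gives the time, the measured TCP pose, the force and the opening at its end, in the units of the state.
- telemetry.get_state(): the state, without advancing time (a new reading comes with each control period).
- optics.grab_frame(name): name is "side" or "top" or "wrist"; returns the picture (420x560x3 uint8, red, green, blue); there is no depth.
- optics.calibration(name): a dict with "fx", "fy", "cx", "cy" (pixels), "T" (4x4, takes a point from camera to world coordinates); the wrist camera has in their place "mount" (4x4, takes a point from camera to tool coordinates, whose origin is the TCP and whose axes are the tool frame's). Camera axes: x right, y down, z forward; pixel columns grow to the right and rows downward; lengths in m; the calibration is good to about 2 mm. A picture is of the moment at which its call begins: read the wrist's pose just before it. calibration takes no time and is no camera call.
- job_done(): hands the job in, once; it reports no verdict.
Trained networks look in the newest picture that a camera, given by its name, has taken for a name from the list of things; names that differ only in an ending like _2 or _b are one class to them, and where a whole thing is asked for, a point or a joint stands for the part that bears it (a point fixed in the world has none). Each returns a list of dicts, best first, with "confidence" (0 to 1); they miss things now and then, are a little off and sometimes report something else, mostly with a low value. They report only what shows in the picture. A call takes as long as a camera call. They do not tell look-alikes from the thing itself.
- finder.look_for(query, camera): "extent" ([left, top, right, bottom] in pixels, round what is visible of it).
- finder.silhouettes(query, camera): "pixels" (420x560 bool, what is visible of it) and "extent" ([left, top, right, bottom] in pixels, round what is visible of it).
- finder.pinpoint(query, camera): "location" ([row, column] in pixels: a listed point, or the origin of a listed thing).
The state is a dict: "t": time; "q": joint angles; "qd": joint speeds; "joint_efforts": joint torques, N m; "eef_pos": TCP position; "ee_rot": TCP orientation; "force": force on the tool from outside, world axes, zero at the start; "moment": the same for the moment, N m; "width": finger opening in m.
Only numpy, scipy, OpenCV 4.12 (cv2) and the standard library are available. Lean on these libraries where they do the work, as an engineer would, in place of code of your own. Each camera call takes 0.05 s, during which the arm holds its last target.

## Working session

There is one attempt and no reset: what is moved stays moved. The work goes in short steps, Python scripts to look and compute and a tool call to move; the robot and the scene stay as the last step left them, time stands still between calls to the robot, and variables do not carry over. Pictures are saved under pics/ and viewed, and the job is handed in when it is done.

Besides the shell and the picture viewer there is one more tool, called after "Call:" as name(argument=value, ...) on one line, values as JSON. play_rows: Moves the arm, as the interface text tells. Its arguments: {"type":"object","properties":{"steps":{"type":"array"},"newtons":{"type":"number"}},"required":["steps"]}

```bash
mkdir -p pics; ls; cat > h.py <<'E'
import numpy as np, cv2
from station import telemetry, optics, job_done, finder
def save(n,cam):
    im=optics.grab_frame(cam); cv2.imwrite(f'pics/{n}.png',im[:,:,::-1]); return im
E
python3 - <<'E'
from h import *
s=telemetry.get_state();print(s)
for c in('side','top'):
    save(c+'0',c);k=optics.calibration(c);print(c,k)
    for q in ('jig','middle_rest','end_side','runner_center','clamp_grip','clamp_pivot','clamp_foot','puck_center','stone_center','bottle_center'):
        print(q,[(np.round(d['location'],1).tolist(),round(d['confidence'],2)) for d in finder.pinpoint(q,c)][:4])
print(optics.calibration('wrist'))
E
```

```text
pics
{'t': 0.0, 'q': array([-9.74881216e-01,  3.59397753e-01,  1.10439069e-02, -3.56855205e-04,
       -1.22407160e+00, -2.88061958e-01]), 'qd': array([ 0.0006662 , -0.00175713,  0.00068869, -0.00024138, -0.00107513,
        0.00045647]), 'joint_efforts': array([ 1.49039308e-03, -5.82712018e+01,  2.93055385e+01,  6.99716359e+00,
        6.83041246e-03, -1.23744012e-04]), 'eef_pos': array([ 0.20445123, -0.64308845,  0.40370768]), 'ee_rot': array([0.08501026, 1.56913302, 1.9635382 ]), 'force': array([ 0.13482878,  0.62765236, -0.00534321]), 'moment': array([0.05437234, 0.0840761 , 0.03107893]), 'width': 0.0877573404765712}
side {'fx': 517.6033028051093, 'fy': 517.6033028051093, 'cx': 278.12879863859087, 'cy': 219.64929167285607, 'T': array([[-0.92697715, -0.26942611,  0.26100371,  0.25032958],
       [-0.37505554,  0.65300866, -0.65796127,  0.82622996],
       [ 0.00683426, -0.70780595, -0.70637386,  0.91298471],
       [ 0.        ,  0.        ,  0.        ,  1.        ]])}
jig [([209.5, 318.6], 0.84)]
middle_rest [([206.1, 324.3], 0.57), ([129.0, 330.6], 0.48)]
end_side [([184.1, 339
[... 912 characters left out ...]
325.6, 406.9], 0.78), ([322.4, 259.3], 0.58)]
clamp_grip [([195.8, 375.5], 0.4)]
clamp_pivot [([201.7, 368.3], 0.92)]
clamp_foot []
puck_center [([213.9, 250.6], 0.57)]
stone_center [([164.2, 261.3], 0.95)]
bottle_center [([206.1, 483.2], 0.78)]
{'fx': 323.64995900523655, 'fy': 323.64995900523655, 'cx': 278.8605243882887, 'cy': 207.29293795729484, 'mount': array([[-1.09341883e-03, -2.62204314e-01,  9.65011763e-01,
         1.95821135e-02],
       [-1.41431858e-03, -9.65010969e-01, -2.62205701e-01,
         7.06049078e-02],
       [ 9.99998402e-01, -1.65153472e-03,  6.84320732e-04,
        -2.84955053e-04],
       [ 0.00000000e+00,  0.00000000e+00,  0.00000000e+00,
         1.00000000e+00]])}
```

View pics/side0.png

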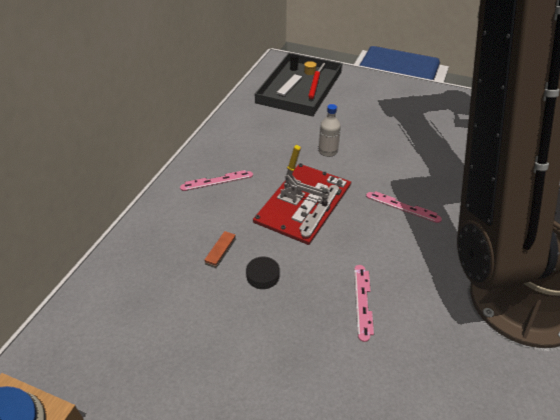

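View pics/top0.png

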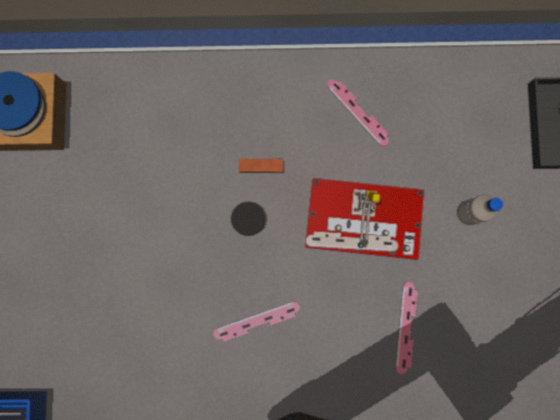

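The bare steel runner is in the jig at top-image pixel (col 352, row 242). The three pink strips at (358,113), (257,320) and (407,328) are look-alikes. Next I'll fit the jig pose from the red plate and check it in an enlarged crop.

```bash
cat >> h.py <<'E'
from scipy.optimize import least_squares
def proj(c,P,k=None):
    k=k or optics.calibration(c);T=k['T'];p=(np.atleast_2d(P)-T[:3,3])@T[:3,:3]
    return np.c_[k['fx']*p[:,0]/p[:,2]+k['cx'],k['fy']*p[:,1]/p[:,2]+k['cy']]
def unproj(c,uv,z):
    k=optics.calibration(c);T=k['T'];uv=np.atleast_2d(uv)
    d=np.c_[(uv[:,0]-k['cx'])/k['fx'],(uv[:,1]-k['cy'])/k['fy'],np.ones(len(uv))]@T[:3,:3].T
    return T[:3,3]+d*((z-T[2,3])/d[:,2])[:,None]
def j2w(pose,P):
    x,y,a=pose;P=np.atleast_2d(P)/1000.;c,s=np.cos(a),np.sin(a)
    return np.c_[x+c*P[:,0]-s*P[:,1],y+s*P[:,0]+c*P[:,1],P[:,2]]
E
python3 - <<'E'
from h import *
C={}
for c in('top','side'):
    im=cv2.imread(f'pics/{c}0.png').astype(int)
    b,g,r=im[...,0],im[...,1],im[...,2]
    m=((r>90)&(g<50)&(b<50)).astype(np.uint8)
    m=cv2.morphologyEx(m,cv2.MORPH_CLOSE,np.ones((5,5)))
    n,l,st,_=cv2.connectedComponentsWithStats(m)
    i=1+np.argmax(st[1:,4]);cs,_=cv2.findContours((l==i).astype(np.uint8),cv2.RETR_EXTERNAL,cv2.CHAIN_APPROX_NONE)
    h=cv2.convexHull(max(cs,key=len));q=cv2.approxPolyDP(h,8,True)[:,0];print(c,q.tolist(),cv2.minAreaRect(h))
    C[c]=q
    k=3 if c=='top' else 4
    bb=(295,165,445,275) if c=='top' else (240,130,370,250)
    cr=cv2.resize(cv2.imread(f'pics/{c}0.png')[bb[1]:bb[3],bb[0]:bb[2]],None,fx=5 if k==3 else 5,fy=5,interpolation=cv2.INTER_CUBIC);cv2.imwrite(f'pics/{c}0c.png',cr)
corn=[[-26,-132,15],[-26,120,15],[132,120,15],[132,-132,15]]
q=C['top'];print(unproj('top',q,0.015))
def f(p):
    u=proj('top',j2w(p,corn));return np.array([(u[i]-q[np.argmin(((q-u[i])**2).sum(1))]) for i in range(4)]).ravel()
w=unproj('top',q,0.015).mean(0)
r=least_squares(f,[w[0]-.05,w[1]+.006,-.07]);print('top',r.x,r.fun)
def f2(p):
    u=proj('side',j2w(p,corn));q=C['side'];return np.array([(u[i]-q[np.argmin(((q-u[i])**2).sum(1))]) for i in range(4)]).ravel()
r2=least_squares(f2,r.x);print('side',r2.x,r2.fun)
for n,P in dict(pivot=[75,0,58],grip=[80,0,150],mid=[-5,0,25],end=[-4,-105,15]).items():
    print(n,proj('top',j2w(r.x,P)),proj('side',j2w(r.x,P)))
print(unproj('top',[[352.1,241.8]],.027))
E
```

```text
top [[313, 180], [422, 190], [417, 258], [328, 249], [308, 234]] ((365.0, 218.5), (112.43146514892578, 69.14430236816406), 6.009006023406982)
side [[349, 182], [309, 241], [253, 219], [282, 184]] ((301.6592102050781, 200.95860290527344), (59.28363037109375, 85.69536590576172), 34.82448959350586)
[[ 0.63756575  0.00736324  0.015     ]
 [ 0.61147923 -0.23477758  0.015     ]
 [ 0.46062351 -0.21780702  0.015     ]
 [ 0.48273209 -0.02297753  0.015     ]
 [ 0.51647185  0.02058746  0.015     ]]
top [ 0.50539976 -0.09210251 -0.1544851 ] [ 0.35223137  0.55533694 -4.32991473  8.30721345  0.4052256  -7.36251034
  3.56208817 -1.84242188]
side [ 0.5022565  -0.07773276 -0.01625546] [ -5.02517312  -0.35941473   1.87096267   5.41372174  -3.38311093
   8.21009951   6.83839255 -17.36863079]
pivot [[366.46266772 202.4003631 ]] [[293.14829065 183.56683942]]
grip [[374.30435902 193.43772753]] [[292.38399369 153.74454412]]
mid [[359.46537729 240.33571348]] [[320.53671817 204.4567564 ]]
end [[406.27334314 246.89228281]] [[338.36372892 183.79867997]]
[[ 0.49734664 -0.0749089   0.027     ]]
```

```bash
ls pics
```

```text
side0.png
side0c.png
top0.png
top0c.png
```

View pics/top0c.png

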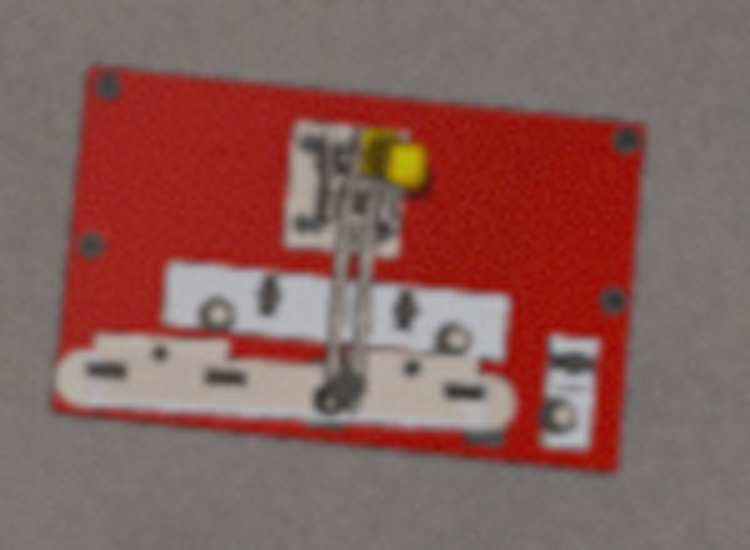

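View pics/side0c.png

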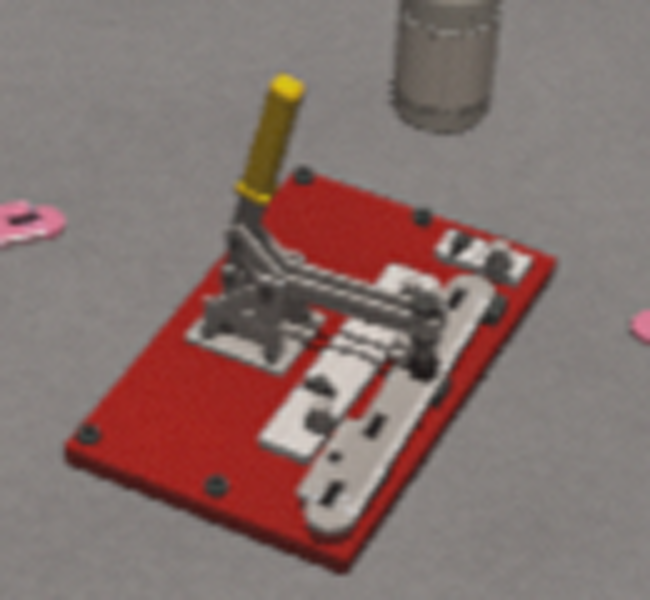

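```bash
python3 - <<'E'
from h import *
corn=np.array([[132,120,15],[132,-132,15],[-26,-132,15],[-26,120,15]])
qt=np.array([[88,68],[646,124],[615,470],[52,408]])/5-.4+[295,165]
qs=np.array([[68,446],[303,172],[556,260],[345,550]])/5-.4+[240,130]
ft=lambda p:(proj('top',j2w(p,corn))-qt).ravel()
fs=lambda p:(proj('side',j2w(p,corn))-qs).ravel()
for f in(ft,fs,lambda p:np.r_[ft(p),fs(p)]):
    r=least_squares(f,[.505,-.09,-.1]);print(r.x,np.round(r.fun,1))
p=r.x
for n,P in dict(pivot=[75,0,58],grip=[80,0,150],gtop=[74,0,178],mid=[-5,0,25],end=[-4,-105,15]).items():
    print(n,proj('top',j2w(p,P)),proj('side',j2w(p,P)))
# runner points in jig frame
a=p[2];R=np.array([[np.cos(a),np.sin(a)],[-np.sin(a),np.cos(a)]])
def tj(crop,z):
    w=unproj('top',np.array(crop)/5-.4+[295,165],z);return (w[:,:2]-p[:2])@R.T*1000
print('runner tips,lugs',tj([[54,376],[518,402],[96,334],[228,341],[480,358]],.029).round(1))
print('pins', tj([[216,315],[454,340],[560,415]],.037).round(1))
for q,z,c in(('puck',.0125,[250.6,213.9]),('stone',.009,[261.3,164.2]),('bottle',.075,[483.2,206.1])):
    w=unproj('top',[c],z);print(q,w,(w[:,:2]-p[:2])@R.T*1000)
E
```

```text
[ 0.49900503 -0.09292847 -0.12067882] [-0.6 -1.2  0.4 -0.6  0.8  0.9 -0.7  0.9]
[ 0.49742591 -0.09264467 -0.12687442] [-1.2 -0.6 -0.8 -1.6  1.3 -0.7  0.7  2. ]
[ 0.49835623 -0.09290122 -0.12279678] [-0.4 -1.   0.6 -0.2  0.8  1.3 -0.8  1.  -1.5 -0.6 -1.3 -1.7  0.8 -0.9
  0.5  1.9]
pivot [[365.82277153 205.52906998]] [[295.42850001 184.61533994]]
grip [[373.52591402 196.85650771]] [[294.74724844 154.81500368]]
gtop [[375.81042313 197.79604985]] [[297.36390822 146.08720868]]
mid [[359.99158856 243.55801554]] [[323.33747409 204.95392432]]
end [[406.96741306 248.5955853 ]] [[339.88451575 183.83872965]]
runner tips,lugs [[-10.2 119.6]
 [  0.8 -82.1]
 [ 10.1 103.3]
 [ 13.4  45.7]
 [ 18.  -64.1]]
pins [[ 23.4  52.7]
 [ 23.9 -50.6]
 [ -3.4 -98.8]]
puck [[0.56327725 0.14792617 0.0125    ]] [[ 34.93359641 246.96601705]]
stone [[0.67662638 0.12338465 0.009     ]] [[150.43525283 236.49324465]]
bottle [[ 0.56607808 -0.34391889  0.075     ]] [[  97.95865491 -240.83235861]]
```

```bash
cat >> h.py <<'E'
from scipy.spatial.transform import Rotation as Ro
POSE=np.array([.4988,-.0929,-.1215])
def want(): # tool x down, y -> -jig x, z -> jig y
    a=POSE[2];ex=np.array([np.cos(a),np.sin(a),0]);ey=np.array([-np.sin(a),np.cos(a),0])
    return np.c_[[0,0,-1],-ex,ey]
def cur():
    s=telemetry.get_state();return s,Ro.from_euler('xyz',s['ee_rot']).as_matrix()
def jig(pw):
    a=POSE[2];d=np.asarray(pw)-[POSE[0],POSE[1],0];return np.array([np.cos(a)*d[0]+np.sin(a)*d[1],-np.sin(a)*d[0]+np.cos(a)*d[1],d[2]])*1000
def go(g=None):
    s,R=cur();rv=Ro.from_matrix(R.T@want()).as_rotvec()/np.radians(6)
    gp=s['eef_pos']+R[:,0]*.159
    print('t',round(s['t'],2),'grasp jig',jig(gp).round(1),'rot units left',rv.round(2),'w',round(s['width'],4),'F',(want().T@s['force']).round(1),'(tool axes)')
    if g is not None:
        gw=j2w(POSE,g)[0];print('move units from aligned: ',(want().T@(gw-gp)/.025).round(2))
E
python3 - <<'E'
from h import *
go([80,0,250])
E
```

```text
t 1.1 grasp jig [-225.5 -582.   245.7] rot units left [ 4.1 -0.   0. ] w 0.088 F [ 0.2 -0.1  0.6] (tool axes)
move units from aligned:  [ -0.17 -12.22  23.28]
```

Call:
play_rows(steps=[{"gripper":1,"ax":1,"tx":-0.1},{"gripper":1,"ax":1,"tx":-0.1},{"gripper":1,"ax":1},{"gripper":1,"ax":1},{"gripper":1,"ax":0.1},{"tz":1,"ty":-0.52},{"tz":1,"ty":-0.52},{"tz":1,"ty":-0.52},{"tz":1,"ty":-0.52},{"tz":1,"ty":-0.52},{"tz":1,"ty":-0.52},{"tz":1,"ty":-0.52},{"tz":1,"ty":-0.52},{"tz":1,"ty":-0.52},{"tz":1,"ty":-0.52},{"tz":1,"ty":-0.52}])

```text
invalid input
```

Call:
play_rows(steps=[{"tz":1,"ty":-0.52},{"tz":1,"ty":-0.52},{"tz":1,"ty":-0.52},{"tz":1,"ty":-0.52},{"tz":1,"ty":-0.52},{"tz":1,"ty":-0.52},{"tz":1,"ty":-0.52},{"tz":1,"ty":-0.52},{"tz":1,"ty":-0.52},{"tz":1,"ty":-0.52},{"tz":1,"ty":-0.52},{"tz":0.3,"ty":-0.5},{"tz":0},{"tz":0}])

```text
invalid input
```

```bash
python3 - <<'E'
from h import *
go([80,0,250])
s,R=cur();save('w1','wrist')
k=optics.calibration('wrist');T=np.eye(4);T[:3,:3]=R;T[:3,3]=s['eef_pos'];T=T@k['mount'];kk=dict(k,T=T)
for q in('clamp_grip','clamp_pivot','clamp_foot','end_side'):
    print(q,[(np.round(d['location'],1).tolist(),round(d['confidence'],2)) for d in finder.pinpoint(q,'wrist')][:3])
for n,P in dict(pivot=[75,0,58],grip=[80,0,150],gtop=[74,0,178],end=[-4,-105,15],c1=[132,120,15],c2=[132,-132,15],c3=[-26,-132,15],c4=[-26,120,15]).items():
    print(n,proj('',j2w(POSE,P),kk).round(1))
E
```

```text
t 1.1 grasp jig [-225.5 -582.   245.7] rot units left [ 4.1 -0.   0. ] w 0.088 F [ 0.2 -0.1  0.6] (tool axes)
move units from aligned:  [ -0.17 -12.22  23.28]
clamp_grip []
clamp_pivot []
clamp_foot []
end_side []
pivot [[557.9 537.5]]
grip [[620.2 637.4]]
gtop [[650.  673.9]]
end [[509.2 447.3]]
c1 [[573.9 547.8]]
c2 [[444.5 502.3]]
c3 [[502.6 430.8]]
c4 [[638.6 483.7]]
```

View pics/w1.png

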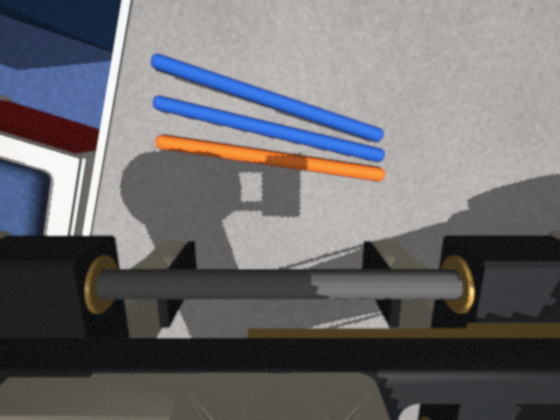

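The rows were refused because every key must be present, so the arm has not moved. I'll resend them with complete rows.

Call:
play_rows(steps=[{"gripper":1,"tx":-0.1,"ty":0,"tz":0,"ax":1,"ay":0,"az":0},{"gripper":1,"tx":-0.1,"ty":0,"tz":0,"ax":1,"ay":0,"az":0},{"gripper":1,"tx":0,"ty":0,"tz":0,"ax":1,"ay":0,"az":0},{"gripper":1,"tx":0,"ty":0,"tz":0,"ax":1,"ay":0,"az":0},{"gripper":1,"tx":0,"ty":0,"tz":0,"ax":0.1,"ay":0,"az":0},{"gripper":1,"tx":0,"ty":-0.52,"tz":1,"ax":0,"ay":0,"az":0},{"gripper":1,"tx":0,"ty":-0.52,"tz":1,"ax":0,"ay":0,"az":0},{"gripper":1,"tx":0,"ty":-0.52,"tz":1,"ax":0,"ay":0,"az":0},{"gripper":1,"tx":0,"ty":-0.52,"tz":1,"ax":0,"ay":0,"az":0},{"gripper":1,"tx":0,"ty":-0.52,"tz":1,"ax":0,"ay":0,"az":0},{"gripper":1,"tx":0,"ty":-0.52,"tz":1,"ax":0,"ay":0,"az":0},{"gripper":1,"tx":0,"ty":-0.52,"tz":1,"ax":0,"ay":0,"az":0},{"gripper":1,"tx":0,"ty":-0.52,"tz":1,"ax":0,"ay":0,"az":0},{"gripper":1,"tx":0,"ty":-0.52,"tz":1,"ax":0,"ay":0,"az":0},{"gripper":1,"tx":0,"ty":-0.52,"tz":1,"ax":0,"ay":0,"az":0},{"gripper":1,"tx":0,"ty":-0.52,"tz":1,"ax":0,"ay":0,"az":0}])

```text
t: 2.68
eef_pos: [0.3803, -0.3864, 0.4099]
ee_rot: [-2.025, 1.57, -0.572]
force: [0.6, -0.7, 0.4]
width: 0.0875
```

```bash
python3 - <<'E'
from h import *
go([80,0,250])
E
```

```text
t 2.68 grasp jig [ -82.  -305.7  250.9] rot units left [ 0.03 -0.    0.  ] w 0.0875 F [-0.4 -0.7 -0.6] (tool axes)
move units from aligned:  [ 0.04 -6.48 12.23]
```

Call:
play_rows(steps=[{"gripper":1,"tx":0,"ty":-0.53,"tz":1,"ax":0,"ay":0,"az":0},{"gripper":1,"tx":0,"ty":-0.53,"tz":1,"ax":0,"ay":0,"az":0},{"gripper":1,"tx":0,"ty":-0.53,"tz":1,"ax":0,"ay":0,"az":0},{"gripper":1,"tx":0,"ty":-0.53,"tz":1,"ax":0,"ay":0,"az":0},{"gripper":1,"tx":0,"ty":-0.53,"tz":1,"ax":0,"ay":0,"az":0},{"gripper":1,"tx":0,"ty":-0.53,"tz":1,"ax":0,"ay":0,"az":0},{"gripper":1,"tx":0,"ty":-0.53,"tz":1,"ax":0,"ay":0,"az":0},{"gripper":1,"tx":0,"ty":-0.53,"tz":1,"ax":0,"ay":0,"az":0},{"gripper":1,"tx":0,"ty":-0.53,"tz":1,"ax":0,"ay":0,"az":0},{"gripper":1,"tx":0,"ty":-0.53,"tz":1,"ax":0,"ay":0,"az":0},{"gripper":1,"tx":0,"ty":-0.53,"tz":1,"ax":0,"ay":0,"az":0},{"gripper":1,"tx":0,"ty":-0.53,"tz":1,"ax":0,"ay":0,"az":0},{"gripper":1,"tx":0,"ty":-0.1,"tz":0.2,"ax":0,"ay":0,"az":0},{"gripper":1,"tx":0,"ty":0,"tz":0,"ax":0,"ay":0,"az":0}])

```text
t: 3.85
eef_pos: [0.5779, -0.103, 0.4093]
ee_rot: [1.833, 1.57, -2.996]
force: [-0.7, 0.2, -1.3]
width: 0.0879
```

```bash
cat >>h.py <<'E'
def wk(s,R):
    k=optics.calibration('wrist');T=np.eye(4);T[:3,:3]=R;T[:3,3]=s['eef_pos'];return dict(k,T=T@k['mount'])
E
python3 - <<'E'
from h import *
go([80,0,250])
s,R=cur();save('w2','wrist');kk=wk(s,R)
for q in('clamp_grip','clamp_pivot','clamp_foot','end_side','runner_center','middle_rest'):
    print(q,[(np.round(d['location'],1).tolist(),round(d['confidence'],2)) for d in finder.pinpoint(q,'wrist')][:3])
for n,P in dict(pivot=[75,0,58],grip=[80,0,150],gtop=[74,0,178],end=[-4,-105,15],c1=[132,120,15],c2=[132,-132,15],c3=[-26,-132,15],c4=[-26,120,15]).items():
    print(n,proj('',j2w(POSE,P),kk).round(1))
E
```

```text
t 3.85 grasp jig [ 79.7  -0.4 250.3] rot units left [ 0.05 -0.   -0.  ] w 0.0879 F [1.3 0.8 0.1] (tool axes)
move units from aligned:  [ 0.01 -0.01  0.02]
clamp_grip [([215.2, 278.2], 0.79)]
clamp_pivot [([186.8, 278.2], 0.64)]
clamp_foot []
end_side [([107.9, 182.9], 0.9)]
runner_center [([112.4, 295.6], 0.76), ([338.1, 299.1], 0.57)]
middle_rest [([107.5, 277.2], 0.57)]
pivot [[279.4 184.9]]
grip [[279.7 214.5]]
gtop [[279.8 217.7]]
end [[184.7 106.9]]
c1 [[377.7 224.4]]
c2 [[170.6 223.8]]
c3 [[158.4  85.6]]
c4 [[389.8  86.5]]
```

View pics/w2.png

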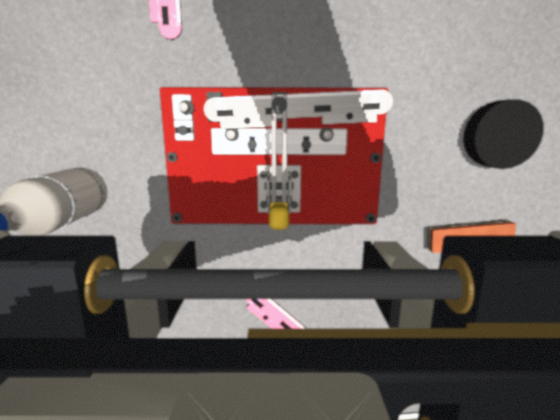

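The wrist view shows the handle tip centred between the jaws at about (279,215), and the jig features match my projections to within 1–2 px. I'll descend and pinch the grip.

Call:
play_rows(steps=[{"gripper":1,"tx":0.5,"ty":0,"tz":0,"ax":0.05,"ay":0,"az":0},{"gripper":1,"tx":0.7,"ty":0,"tz":0,"ax":0,"ay":0,"az":0},{"gripper":0.6,"tx":0.7,"ty":0,"tz":0,"ax":0,"ay":0,"az":0},{"gripper":0.6,"tx":0.7,"ty":0,"tz":0,"ax":0,"ay":0,"az":0},{"gripper":0.6,"tx":0.7,"ty":0,"tz":0,"ax":0,"ay":0,"az":0},{"gripper":0.5,"tx":0.5,"ty":0,"tz":0,"ax":0,"ay":0,"az":0},{"gripper":0.4,"tx":0.2,"ty":0,"tz":0,"ax":0,"ay":0,"az":0},{"gripper":0.2,"tx":0,"ty":0,"tz":0,"ax":0,"ay":0,"az":0},{"gripper":0,"tx":0,"ty":0,"tz":0,"ax":0,"ay":0,"az":0},{"gripper":0,"tx":0,"ty":0,"tz":0,"ax":0,"ay":0,"az":0},{"gripper":0,"tx":0,"ty":0,"tz":0,"ax":0,"ay":0,"az":0},{"gripper":0,"tx":0,"ty":0,"tz":0,"ax":0,"ay":0,"az":0},{"gripper":0,"tx":0,"ty":0,"tz":0,"ax":0,"ay":0,"az":0}], newtons=20)

```text
t: 5.28
eef_pos: [0.5772, -0.1044, 0.3103]
ee_rot: [-1.336, 1.57, 0.108]
force: [0.4, 0.5, 0.3]
width: 0.0201
```

```bash
python3 - <<'E'
from h import *
go([80,0,150])
E
```

```text
t 5.28 grasp jig [ 79.3  -1.9 151.3] rot units left [-0.05  0.    0.01] w 0.0201 F [-0.3 -0.3  0.5] (tool axes)
move units from aligned:  [ 0.05 -0.03  0.08]
```

Call:
play_rows(steps=[{"gripper":0,"tx":0.05,"ty":0,"tz":0,"ax":0,"ay":0,"az":0},{"gripper":0,"tx":0,"ty":0,"tz":0,"ax":0,"ay":0,"az":0},{"gripper":0,"tx":0,"ty":0,"tz":0,"ax":0,"ay":0,"az":0},{"gripper":0,"tx":0,"ty":0,"tz":0,"ax":0,"ay":0,"az":0}], newtons=20)

```text
t: 5.62
eef_pos: [0.5774, -0.1036, 0.3094]
ee_rot: [-0.946, 1.569, 0.499]
force: [-1.7, 6.4, 6.7]
width: 0.0136
```

```bash
python3 - <<'E'
from h import *
go([80,0,150])
E
```

```text
t 5.62 grasp jig [ 79.6  -0.9 150.4] rot units left [-0.04  0.01  0.02] w 0.0136 F [-6.7  2.4  6.2] (tool axes)
move units from aligned:  [ 0.02 -0.01  0.04]
```

Call:
play_rows(steps=[{"gripper":0,"tx":-0.02,"ty":-0.12,"tz":0.04,"ax":0,"ay":0,"az":0},{"gripper":0,"tx":-0.02,"ty":-0.12,"tz":0,"ax":0,"ay":0,"az":0},{"gripper":0,"tx":0,"ty":-0.24,"tz":0,"ax":0,"ay":0,"az":0},{"gripper":0,"tx":0,"ty":-0.24,"tz":0,"ax":0,"ay":0,"az":0},{"gripper":0,"tx":0.08,"ty":-0.4,"tz":0,"ax":0,"ay":0,"az":0},{"gripper":0,"tx":0.14,"ty":-0.36,"tz":0,"ax":0,"ay":0,"az":0}], newtons=20)

```text
t: 6.12
eef_pos: [0.6151, -0.108, 0.3051]
ee_rot: [-1.471, 1.569, -0.027]
force: [-1.7, 3.1, 10.0]
width: 0.014
```

```bash
python3 - <<'E'
from h import *
go([117,0,145.5])
E
```

```text
t 6.12 grasp jig [117.6  -0.9 146.1] rot units left [-0.04  0.    0.02] w 0.014 F [-10.    2.1   2.8] (tool axes)
move units from aligned:  [0.02 0.03 0.04]
```

Call:
play_rows(steps=[{"gripper":0,"tx":0.1,"ty":-0.22,"tz":0.02,"ax":0,"ay":0,"az":0},{"gripper":0,"tx":0.12,"ty":-0.22,"tz":0,"ax":0,"ay":0,"az":0},{"gripper":0,"tx":0.16,"ty":-0.25,"tz":0,"ax":0,"ay":0,"az":0},{"gripper":0,"tx":0.18,"ty":-0.25,"tz":0,"ax":0,"ay":0,"az":0},{"gripper":0,"tx":0.23,"ty":-0.23,"tz":0,"ax":0,"ay":0,"az":0},{"gripper":0,"tx":0.26,"ty":-0.21,"tz":0,"ax":0,"ay":0,"az":0},{"gripper":0,"tx":0.28,"ty":-0.21,"tz":0,"ax":0,"ay":0,"az":0},{"gripper":0,"tx":0.3,"ty":-0.19,"tz":0,"ax":0,"ay":0,"az":0}], newtons=20)

```text
t: 6.78
eef_pos: [0.6613, -0.1135, 0.2649]
ee_rot: [-1.573, 1.563, -0.128]
force: [5.3, -0.3, 6.6]
width: 0.0138
```

```bash
python3 - <<'E'
from h import *
go([162,0,104])
E
```

```text
t 6.78 grasp jig [164.9  -0.7 105.9] rot units left [-0.04 -0.    0.07] w 0.0138 F [-6.6 -5.2  0.3] (tool axes)
move units from aligned:  [0.08 0.12 0.03]
```

Call:
play_rows(steps=[{"gripper":0,"tx":0.3,"ty":-0.08,"tz":0,"ax":0,"ay":0,"az":0},{"gripper":0,"tx":0.3,"ty":-0.08,"tz":0,"ax":0,"ay":0,"az":0},{"gripper":0,"tx":0.28,"ty":-0.06,"tz":0,"ax":0,"ay":0,"az":0},{"gripper":0,"tx":0.28,"ty":-0.06,"tz":0,"ax":0,"ay":0,"az":0},{"gripper":0,"tx":0.22,"ty":-0.03,"tz":0,"ax":0,"ay":0,"az":0},{"gripper":0,"tx":0.22,"ty":-0.01,"tz":0,"ax":0,"ay":0,"az":0},{"gripper":0,"tx":0.16,"ty":0.01,"tz":0,"ax":0,"ay":0,"az":0},{"gripper":0,"tx":0.16,"ty":0.01,"tz":0,"ax":0,"ay":0,"az":0}], newtons=20)

```text
t: 7.45
eef_pos: [0.672, -0.1146, 0.2184]
ee_rot: [-1.546, 1.554, -0.099]
force: [16.6, -4.6, 4.1]
width: 0.0138
```

```bash
python3 - <<'E'
from h import *
go([171,0,52])
E
```

```text
t 7.45 grasp jig [177.1  -0.5  59.4] rot units left [-0.02  0.    0.16] w 0.0138 F [ -4.1 -17.   -2.6] (tool axes)
move units from aligned:  [0.3  0.24 0.02]
```

Call:
play_rows(steps=[{"gripper":0,"tx":0.05,"ty":-0.15,"tz":0,"ax":0,"ay":0,"az":0},{"gripper":0,"tx":0.1,"ty":-0.1,"tz":0,"ax":0,"ay":0,"az":0},{"gripper":0,"tx":0.1,"ty":0,"tz":0,"ax":0,"ay":0,"az":0},{"gripper":0,"tx":0,"ty":0,"tz":0,"ax":0,"ay":0,"az":0},{"gripper":0,"tx":0,"ty":0,"tz":0,"ax":0,"ay":0,"az":0}], newtons=20)

```text
t: 7.87
eef_pos: [0.674, -0.1151, 0.2091]
ee_rot: [-1.525, 1.566, -0.08]
force: [7.0, 0.1, 1.3]
width: 0.0136
```

```bash
python3 - <<'E'
from h import *
go([171,0,52])
for c in('side','wrist'): save(c+'3',c)
im=cv2.imread('pics/side3.png')[110:260,230:380];cv2.imwrite('pics/side3c.png',cv2.resize(im,None,fx=4,fy=4,interpolation=cv2.INTER_CUBIC))
E
```

```text
t 7.87 grasp jig [177.4  -0.7  50.1] rot units left [-0.04  0.    0.05] w 0.0136 F [-1.3 -6.9  1. ] (tool axes)
move units from aligned:  [-0.08  0.25  0.03]
```

View pics/side3c.png

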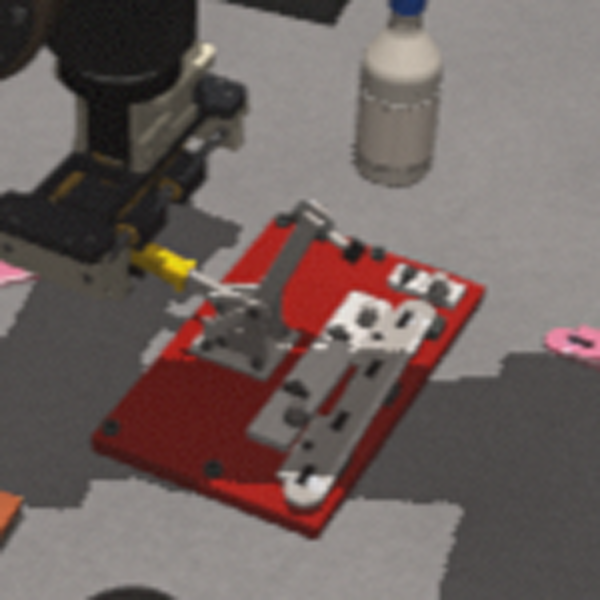

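View pics/wrist3.png

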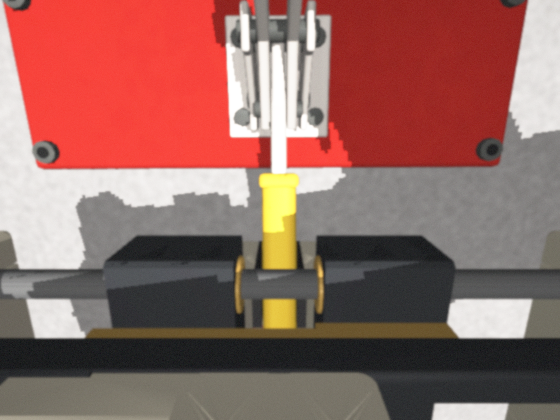

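Side crop: the arm stands upright at (300,240) with the foot clear of the runner, and the handle lies back level. I'll feel briefly for the open stop, then release.

Call:
play_rows(steps=[{"gripper":0,"tx":0.12,"ty":-0.05,"tz":0,"ax":0,"ay":0,"az":0},{"gripper":0,"tx":0.05,"ty":0,"tz":0,"ax":0,"ay":0,"az":0},{"gripper":0,"tx":0,"ty":0,"tz":0,"ax":0,"ay":0,"az":0}], newtons=20)

```text
t: 8.22
eef_pos: [0.6742, -0.1151, 0.2043]
ee_rot: [-1.489, 1.569, -0.044]
force: [6.7, 0.5, 0.7]
width: 0.0137
```

```bash
python3 - <<'E'
from h import *
go([171,0,50])
E
```

```text
t 8.22 grasp jig [177.1  -0.8  45.3] rot units left [-0.05  0.    0.02] w 0.0137 F [-0.7 -6.6  1.3] (tool axes)
move units from aligned:  [-0.19  0.24  0.03]
```

Call:
play_rows(steps=[{"gripper":0,"tx":0.1,"ty":0,"tz":0,"ax":0,"ay":0,"az":0},{"gripper":0,"tx":0.1,"ty":0,"tz":0,"ax":0,"ay":0,"az":0},{"gripper":0,"tx":0,"ty":0,"tz":0,"ax":0,"ay":0,"az":0}], newtons=20)

```text
t: 8.47
eef_pos: [0.6733, -0.115, 0.1987]
ee_rot: [-0.794, 1.57, 0.65]
force: [6.1, 0.7, -1.7]
width: 0.0136
```

```bash
python3 - <<'E'
from h import *
go([171,0,50])
E
```

```text
t 8.47 grasp jig [175.9  -0.8  39.7] rot units left [-0.05  0.    0.  ] w 0.0136 F [ 1.7 -6.   1.4] (tool axes)
move units from aligned:  [-0.41  0.2   0.03]
```

```bash
python3 - <<'E'
from h import *
s,R=cur()
for c in('side','wrist'): save(c+'4',c)
im=cv2.imread('pics/side4.png')[110:260,230:380];im2=cv2.imread('pics/side3.png')[110:260,230:380];cv2.imwrite('pics/side4c.png',cv2.resize(np.hstack([im2,im])[20:120],None,fx=2.66,fy=2.66,interpolation=cv2.INTER_CUBIC))
print(proj('side',j2w(POSE,[[171,0,50],[200,0,45],[200,0,35],[200,0,55],[37,0,120]])))
print(proj('',j2w(POSE,[[171,0,50],[145,0,50],[200,0,35],[200,0,55],[37,0,120]]),wk(s,R)))
E
```

```text
[[262.23030729 174.90654278]
 [252.6524591  172.85325903]
 [252.75896229 175.79544881]
 [252.54483591 169.88012917]
 [310.05101497 170.19713378]]
[[ 281.2314537   274.51951586]
 [ 280.93285262  217.73728389]
 [ 281.26292916  312.98420298]
 [ 281.63418748  338.83150829]
 [ 280.6688435  -467.55535068]]
```

View pics/side4c.png

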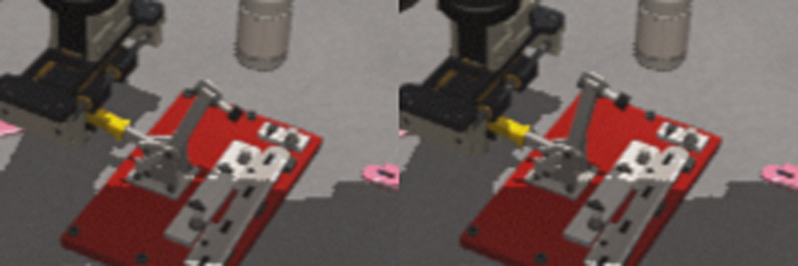

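View pics/wrist4.png

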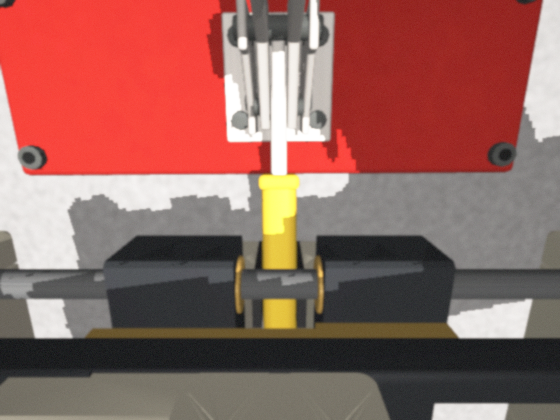

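Call:
play_rows(steps=[{"gripper":0,"tx":0.1,"ty":0,"tz":0,"ax":0,"ay":0,"az":0},{"gripper":0,"tx":0.08,"ty":0,"tz":0,"ax":0,"ay":0,"az":0},{"gripper":0,"tx":0,"ty":0,"tz":0,"ax":0,"ay":0,"az":0},{"gripper":0,"tx":0,"ty":0,"tz":0,"ax":0,"ay":0,"az":0}], newtons=20)

```text
t: 8.9
eef_pos: [0.6729, -0.1151, 0.1948]
ee_rot: [1.457, 1.57, 2.901]
force: [3.0, 2.1, -0.3]
width: 0.0138
```

```bash
python3 - <<'E'
from h import *
go([171,0,50])
save('side5','side')
im=cv2.imread('pics/side5.png')[110:260,230:380];im2=cv2.imread('pics/side4.png')[110:260,230:380];cv2.imwrite('pics/side5c.png',cv2.resize(np.hstack([im2,im])[20:120],None,fx=2.66,fy=2.66,interpolation=cv2.INTER_CUBIC))
E
```

```text
t 8.9 grasp jig [175.4  -0.9  35.8] rot units left [-0.05  0.   -0.01] w 0.0138 F [ 0.3 -2.7  2.4] (tool axes)
move units from aligned:  [-0.57  0.18  0.04]
```

View pics/side5c.png

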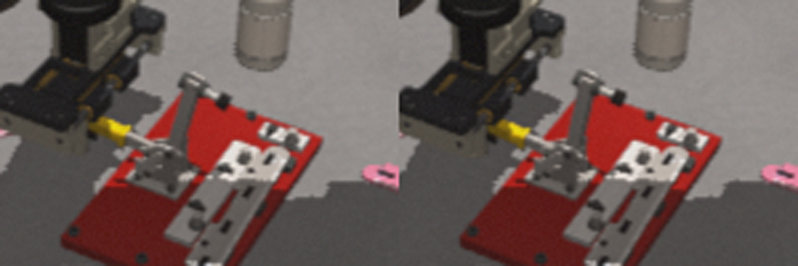

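Call:
play_rows(steps=[{"gripper":0,"tx":0.1,"ty":0,"tz":0,"ax":0,"ay":0,"az":0},{"gripper":0,"tx":0.08,"ty":0,"tz":0,"ax":0,"ay":0,"az":0},{"gripper":0,"tx":0,"ty":0,"tz":0,"ax":0,"ay":0,"az":0},{"gripper":0,"tx":0,"ty":0,"tz":0,"ax":0,"ay":0,"az":0}], newtons=20)

```text
t: 9.28
eef_pos: [0.6728, -0.1151, 0.191]
ee_rot: [1.515, 1.571, 2.959]
force: [0.8, 3.1, 5.3]
width: 0.0142
```

```bash
python3 - <<'E'
from h import *
go([171,0,50])
save('side6','side')
im=cv2.imread('pics/side6.png')[110:260,230:380];im2=cv2.imread('pics/side5.png')[110:260,230:380];cv2.imwrite('pics/side6c.png',cv2.resize(np.hstack([im2,im])[20:90],None,fx=2.66,fy=2.66,interpolation=cv2.INTER_CUBIC))
E
```

```text
t 9.28 grasp jig [175.4  -0.9  32. ] rot units left [-0.05  0.   -0.  ] w 0.0142 F [-5.3 -0.5  3.2] (tool axes)
move units from aligned:  [-0.72  0.18  0.04]
```

View pics/side6c.png

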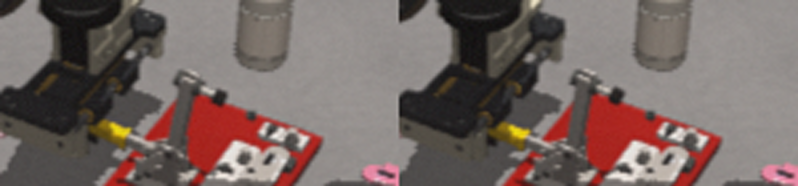

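Force rises while the arm no longer moves, so the handle is at its open stop. Releasing and going up.

Call:
play_rows(steps=[{"gripper":0.5,"tx":-0.12,"ty":0,"tz":0,"ax":0,"ay":0,"az":0},{"gripper":0.5,"tx":0,"ty":0,"tz":0,"ax":0,"ay":0,"az":0},{"gripper":0.5,"tx":0,"ty":0,"tz":0,"ax":0,"ay":0,"az":0},{"gripper":0.5,"tx":0,"ty":0,"tz":0,"ax":0,"ay":0,"az":0},{"gripper":0.5,"tx":-0.4,"ty":0,"tz":0,"ax":0.05,"ay":0,"az":0},{"gripper":0.5,"tx":-0.8,"ty":0,"tz":0,"ax":0,"ay":0,"az":0},{"gripper":0.5,"tx":-1,"ty":0,"tz":0,"ax":0,"ay":0,"az":0},{"gripper":0.5,"tx":-1,"ty":0,"tz":0,"ax":0,"ay":0,"az":0},{"gripper":0.5,"tx":-1,"ty":0,"tz":0,"ax":0,"ay":0,"az":0},{"gripper":0.5,"tx":-1,"ty":0,"tz":0,"ax":0,"ay":0,"az":0},{"gripper":0.5,"tx":-1,"ty":0.3,"tz":0,"ax":0,"ay":0,"az":0},{"gripper":0.5,"tx":-1,"ty":0.6,"tz":0,"ax":0,"ay":0,"az":0},{"gripper":0.5,"tx":-1,"ty":1,"tz":0,"ax":0,"ay":0,"az":0},{"gripper":0.5,"tx":-0.5,"ty":1,"tz":0,"ax":0,"ay":0,"az":0},{"gripper":0.5,"tx":0,"ty":1,"tz":0,"ax":0,"ay":0,"az":0},{"gripper":0.5,"tx":0,"ty":0,"tz":0,"ax":0,"ay":0,"az":0}], newtons=20)

```text
t: 10.67
eef_pos: [0.5726, -0.1023, 0.4137]
ee_rot: [-0.967, 1.568, 0.471]
force: [-0.7, 0.7, -1.6]
width: 0.0437
```

```bash
python3 - <<'E'
from h import *
go([-50,0,250])
s,R=cur();save('w7','wrist');save('side7','side');save('top7','top');kk=wk(s,R)
for n,P in dict(pivot=[75,0,58],foot=[37,0,120],end=[-4,-105,15],c1=[132,120,15],c2=[132,-132,15],c3=[-26,-132,15],c4=[-26,120,15]).items():
    print(n,proj('',j2w(POSE,P),kk).round(1))
im=cv2.imread('pics/side7.png')[110:260,230:380];cv2.imwrite('pics/side7c.png',cv2.resize(im,None,fx=4,fy=4,interpolation=cv2.INTER_CUBIC))
E
```

```text
t 10.67 grasp jig [ 7.470e+01 -2.000e-01  2.547e+02] rot units left [-0.11  0.01  0.02] w 0.0437 F [1.6 0.8 0.6] (tool axes)
move units from aligned:  [0.19 4.99 0.01]
pivot [[278.9 188.3]]
foot [[278.5 159.4]]
end [[184.5 112.7]]
c1 [[376.6 225.1]]
c2 [[172.4 227.7]]
c3 [[158.3  92.2]]
c4 [[386.3  89.3]]
```

View pics/w7.png

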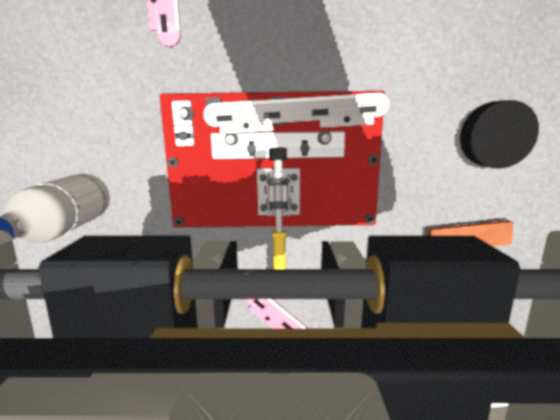

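View pics/side7c.png

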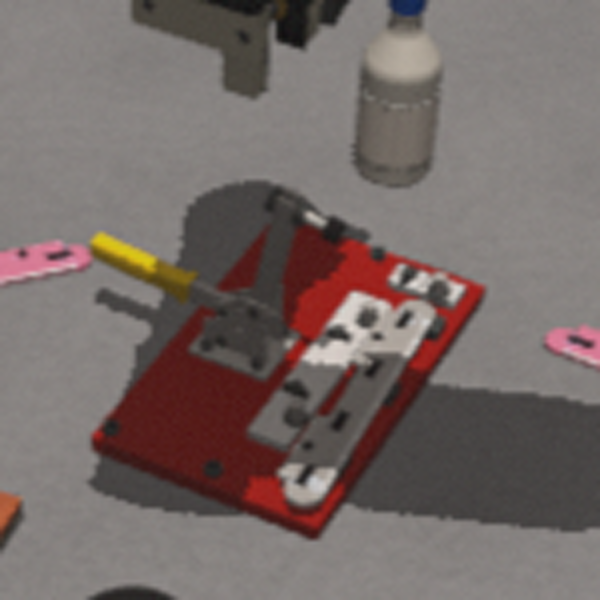

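Clamp stays open with the arm upright and the foot at wrist (278,153). Now to the front of the runner, with the fingers at y about ±32, between the rests.

Call:
play_rows(steps=[{"gripper":0.5,"tx":0,"ty":0.6,"tz":0,"ax":-0.1,"ay":0,"az":0},{"gripper":0.5,"tx":0,"ty":1,"tz":0,"ax":0,"ay":0,"az":0},{"gripper":0.5,"tx":0,"ty":1,"tz":0,"ax":0,"ay":0,"az":0},{"gripper":0.5,"tx":0,"ty":1,"tz":0,"ax":0,"ay":0,"az":0},{"gripper":0.5,"tx":0.3,"ty":1,"tz":0,"ax":0,"ay":0,"az":0},{"gripper":0.5,"tx":0.8,"ty":0.4,"tz":0,"ax":0,"ay":0,"az":0},{"gripper":0.5,"tx":1,"ty":0,"tz":0,"ax":0,"ay":0,"az":0},{"gripper":0.5,"tx":1,"ty":0,"tz":0,"ax":0,"ay":0,"az":0},{"gripper":0.5,"tx":1,"ty":0,"tz":0,"ax":0,"ay":0,"az":0},{"gripper":0.5,"tx":1,"ty":0,"tz":0,"ax":0,"ay":0,"az":0},{"gripper":0.5,"tx":1,"ty":0,"tz":0,"ax":0,"ay":0,"az":0},{"gripper":0.5,"tx":0.8,"ty":0,"tz":0,"ax":0,"ay":0,"az":0},{"gripper":0.5,"tx":0.7,"ty":0,"tz":0,"ax":0,"ay":0,"az":0},{"gripper":0.5,"tx":0.4,"ty":0,"tz":0,"ax":0,"ay":0,"az":0},{"gripper":0.5,"tx":0,"ty":0,"tz":0,"ax":0,"ay":0,"az":0}])

```text
t: 12.07
eef_pos: [0.4521, -0.0872, 0.2085]
ee_rot: [1.9, 1.565, -2.934]
force: [-0.8, -0.4, -0.0]
width: 0.0442
```

```bash
python3 - <<'E'
from h import *
go([-50,0,40])
s,R=cur();save('w8','wrist');kk=wk(s,R)
print(proj('',j2w(POSE,[[-13,0,29],[-13,35,29],[-13,-35,29],[-26,120,15],[-26,-132,15]]),kk).round(1))
E
```

```text
t 12.07 grasp jig [-47.9  -0.3  49.5] rot units left [-0.01 -0.02 -0.05] w 0.0442 F [ 0.   0.8 -0.5] (tool axes)
move units from aligned:  [0.38 0.08 0.01]
[[280.  314. ]
 [342.3 313.9]
 [217.7 314.1]
 [482.4 280.8]
 [ 57.6 281.4]]
```

View pics/w8.png

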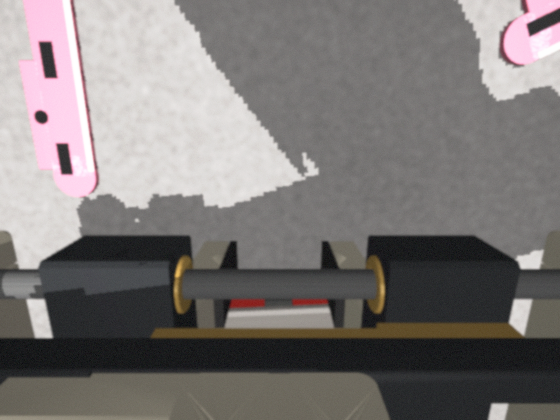

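Call:
play_rows(steps=[{"gripper":0.5,"tx":0.2,"ty":0,"tz":0,"ax":0,"ay":0,"az":-0.05},{"gripper":0.5,"tx":0.16,"ty":0,"tz":0,"ax":0,"ay":0,"az":0},{"gripper":0.5,"tx":0,"ty":-0.2,"tz":0,"ax":0,"ay":0,"az":0},{"gripper":0.5,"tx":0,"ty":-0.2,"tz":0,"ax":0,"ay":0,"az":0},{"gripper":0.5,"tx":0,"ty":-0.15,"tz":0,"ax":0,"ay":0,"az":0},{"gripper":0.5,"tx":0,"ty":0,"tz":0,"ax":0,"ay":0,"az":0},{"gripper":0.5,"tx":0,"ty":0,"tz":0,"ax":0,"ay":0,"az":0}])

```text
t: 12.7
eef_pos: [0.4663, -0.0887, 0.2025]
ee_rot: [-1.538, 1.565, -0.089]
force: [-0.4, -0.4, -0.7]
width: 0.044
```

```bash
python3 - <<'E'
from h import *
go([-23,0,40])
E
```

```text
t 12.7 grasp jig [-31.9   0.2  43.5] rot units left [-0.    0.    0.05] w 0.044 F [ 0.7  0.4 -0.4] (tool axes)
move units from aligned:  [ 0.14 -0.35 -0.01]
```

Call:
play_rows(steps=[{"gripper":0.5,"tx":0,"ty":-0.05,"tz":0,"ax":0,"ay":0,"az":0},{"gripper":0.5,"tx":0,"ty":-0.05,"tz":0,"ax":0,"ay":0,"az":0},{"gripper":0.5,"tx":0,"ty":-0.05,"tz":0,"ax":0,"ay":0,"az":0},{"gripper":0.5,"tx":0,"ty":0,"tz":0,"ax":0,"ay":0,"az":0}])

```text
t: 13.03
eef_pos: [0.4698, -0.0891, 0.2023]
ee_rot: [-1.576, 1.566, -0.126]
force: [-0.6, 0.3, -0.3]
width: 0.0437
```

```bash
python3 - <<'E'
from h import *
go([-23,0,40]);print(telemetry.get_state()['moment'])
E
```

```text
t 13.03 grasp jig [-28.5   0.2  43.3] rot units left [ 0.   -0.    0.05] w 0.0437 F [0.3 0.6 0.3] (tool axes)
move units from aligned:  [ 0.13 -0.22 -0.01]
[ 0.04481645  0.05059221 -0.01710336]
```

Call:
play_rows(steps=[{"gripper":0.5,"tx":0.1,"ty":0,"tz":0,"ax":0,"ay":0,"az":0.05},{"gripper":0.5,"tx":0,"ty":-0.05,"tz":0,"ax":0,"ay":0,"az":0},{"gripper":0.5,"tx":0,"ty":-0.05,"tz":0,"ax":0,"ay":0,"az":0},{"gripper":0.5,"tx":0,"ty":-0.05,"tz":0,"ax":0,"ay":0,"az":0},{"gripper":0.5,"tx":0,"ty":0,"tz":0,"ax":0,"ay":0,"az":0}])

```text
t: 13.45
eef_pos: [0.4736, -0.0896, 0.1997]
ee_rot: [2.271, 1.571, -2.563]
force: [-0.5, 0.4, -0.7]
width: 0.0437
```

```bash
python3 - <<'E'
from h import *
go([-23,0,40]);print(telemetry.get_state()['moment'])
E
```

```text
t 13.45 grasp jig [-25.4   0.2  40.7] rot units left [-0. -0. -0.] w 0.0437 F [0.7 0.5 0.3] (tool axes)
move units from aligned:  [ 0.03 -0.1  -0.01]
[-0.0395921   0.04335647 -0.00339388]
```

Call:
play_rows(steps=[{"gripper":0.5,"tx":0,"ty":-0.05,"tz":0,"ax":0,"ay":0,"az":0},{"gripper":0.5,"tx":0,"ty":-0.05,"tz":0,"ax":0,"ay":0,"az":0},{"gripper":0.5,"tx":0,"ty":0,"tz":0,"ax":0,"ay":0,"az":0},{"gripper":0.5,"tx":0,"ty":0,"tz":0,"ax":0,"ay":0,"az":0}])

```text
t: 13.78
eef_pos: [0.4758, -0.0899, 0.1997]
ee_rot: [1.642, 1.571, 3.092]
force: [-1.8, 0.7, -0.3]
width: 0.0436
```

```bash
python3 - <<'E'
from h import *
go([-23,0,40]);print(telemetry.get_state()['moment'])
save('top9','top');save('side9','side')
im=cv2.imread('pics/top9.png')[165:275,295:445];im2=cv2.imread('pics/side9.png')[130:250,240:370]
cv2.imwrite('pics/t9c.png',cv2.resize(im,None,fx=5,fy=5,interpolation=cv2.INTER_CUBIC))
cv2.imwrite('pics/s9c.png',cv2.resize(im2,None,fx=5,fy=5,interpolation=cv2.INTER_CUBIC))
E
```

```text
t 13.78 grasp jig [-23.2   0.2  40.7] rot units left [-0. -0. -0.] w 0.0436 F [0.3 1.9 0.5] (tool axes)
move units from aligned:  [ 0.03 -0.01 -0.01]
[0.13666179 0.40701984 0.04899015]
```

View pics/s9c.png

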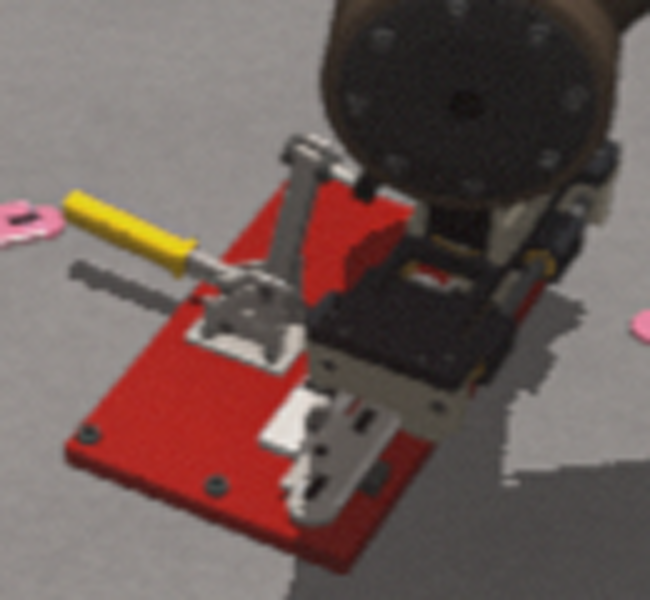

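Call:
play_rows(steps=[{"gripper":0.5,"tx":0,"ty":-0.05,"tz":0,"ax":0,"ay":0,"az":0},{"gripper":0.5,"tx":0,"ty":-0.05,"tz":0,"ax":0,"ay":0,"az":0},{"gripper":0.5,"tx":0,"ty":0,"tz":0,"ax":0,"ay":0,"az":0},{"gripper":0.5,"tx":0,"ty":0,"tz":0,"ax":0,"ay":0,"az":0}])

```text
t: 14.22
eef_pos: [0.4767, -0.0903, 0.1993]
ee_rot: [1.706, 1.567, -3.129]
force: [-7.9, 3.7, 5.5]
width: 0.044
```

```bash
python3 - <<'E'
from h import *
go([-23,0,40]);print(telemetry.get_state()['moment'])
E
```

```text
t 14.22 grasp jig [-22.9  -0.1  40.3] rot units left [-0.01 -0.01 -0.04] w 0.044 F [-5.5  8.3  2.7] (tool axes)
move units from aligned:  [0.01 0.   0.01]
[1.57172158 2.79602153 0.16382926]
```

Call:
play_rows(steps=[{"gripper":0.5,"tx":0,"ty":-0.05,"tz":0,"ax":0,"ay":0,"az":0},{"gripper":0.5,"tx":0,"ty":-0.05,"tz":0,"ax":0,"ay":0,"az":0},{"gripper":0.5,"tx":0,"ty":0,"tz":0,"ax":0,"ay":0,"az":0},{"gripper":0.5,"tx":0,"ty":0,"tz":0,"ax":0,"ay":0,"az":0}])

```text
t: 14.55
eef_pos: [0.4775, -0.0906, 0.199]
ee_rot: [1.71, 1.563, -3.125]
force: [-14.3, 6.8, 11.7]
width: 0.044
```

```bash
python3 - <<'E'
from h import *
go([-23,0,40]);print(telemetry.get_state()['moment'])
E
```

```text
t 14.55 grasp jig [-22.7  -0.5  40. ] rot units left [-0.01 -0.01 -0.08] w 0.044 F [-11.7  15.    5. ] (tool axes)
move units from aligned:  [-0.    0.01  0.02]
[2.87793406 5.19134787 0.22951279]
```

Stopped firmly: x holds at -22.8 while the force climbs to 15 N, which puts the runner at x about 2.7 and matches the pins I saw. Backing off to push the end.

Call:
play_rows(steps=[{"gripper":0.5,"tx":0,"ty":0.15,"tz":0,"ax":0,"ay":0,"az":0},{"gripper":0.5,"tx":0,"ty":0.4,"tz":0,"ax":0,"ay":0,"az":0},{"gripper":0.5,"tx":0,"ty":0.5,"tz":0,"ax":0,"ay":0,"az":0},{"gripper":0,"tx":-0.8,"ty":0,"tz":0,"ax":0,"ay":0,"az":0},{"gripper":0,"tx":-1,"ty":0,"tz":0,"ax":0,"ay":0,"az":0},{"gripper":0,"tx":-1,"ty":0,"tz":0,"ax":0,"ay":0,"az":0},{"gripper":0,"tx":0,"ty":0,"tz":1,"ax":0,"ay":0,"az":0},{"gripper":0,"tx":0,"ty":0,"tz":1,"ax":0,"ay":0,"az":0},{"gripper":0,"tx":0,"ty":0,"tz":1,"ax":0,"ay":0,"az":0},{"gripper":0,"tx":0,"ty":0,"tz":1,"ax":0,"ay":0,"az":0},{"gripper":0,"tx":0,"ty":0,"tz":1,"ax":0,"ay":0,"az":0},{"gripper":0,"tx":0,"ty":-0.5,"tz":1,"ax":0,"ay":0,"az":0},{"gripper":0,"tx":0,"ty":-0.5,"tz":0.2,"ax":0,"ay":0,"az":0},{"gripper":0,"tx":0,"ty":-0.7,"tz":0,"ax":0,"ay":0,"az":0},{"gripper":0,"tx":0,"ty":0,"tz":0,"ax":0,"ay":0,"az":0}], newtons=20)

```text
t: 15.8
eef_pos: [0.5181, 0.0624, 0.2701]
ee_rot: [-1.301, 1.568, 0.15]
force: [1.4, -0.0, 1.6]
width: 0.0003
```

```bash
python3 - <<'E'
from h import *
go([-2,155,40])
s,R=cur();save('w10','wrist');kk=wk(s,R)
print(proj('',j2w(POSE,[[-1.3,119,29],[-1.3,106,29],[-26,120,15],[132,120,15]]),kk).round(1))
save('top10','top')
im=cv2.imread('pics/top10.png')[165:275,295:445]
cv2.imwrite('pics/t10c.png',cv2.resize(im,None,fx=5,fy=5,interpolation=cv2.INTER_CUBIC))
E
```

```text
t 15.8 grasp jig [  0.8 156.6 111.1] rot units left [0.02 0.01 0.03] w 0.0003 F [-1.6 -1.4  0.2] (tool axes)
move units from aligned:  [ 2.84  0.11 -0.07]
[[226.4 218.2]
 [208.3 218.2]
 [229.3 180.6]
 [236.6 360.5]]
```

View pics/t10c.png

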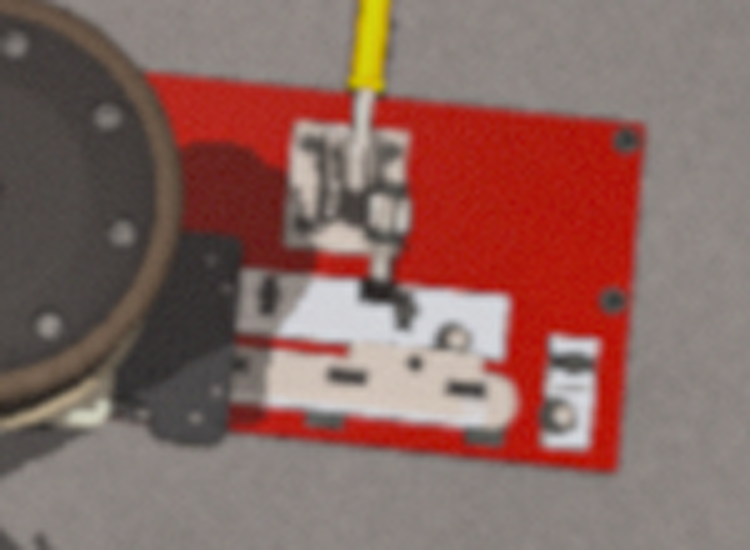

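View pics/w10.png

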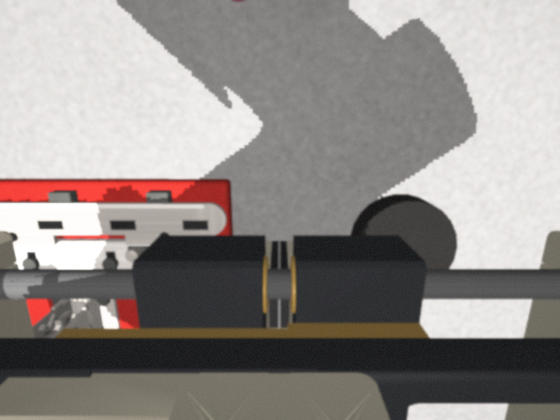

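The runner is now square. Its left end is at wrist (227,218), i.e. y about 119, with roughly 11 mm to the end pin. Descending past the end.

Call:
play_rows(steps=[{"gripper":0,"tx":0.6,"ty":0.1,"tz":0,"ax":0,"ay":0,"az":0},{"gripper":0,"tx":0.8,"ty":0,"tz":0,"ax":0,"ay":0,"az":0},{"gripper":0,"tx":0.8,"ty":0,"tz":0,"ax":0,"ay":0,"az":0},{"gripper":0,"tx":0.4,"ty":0,"tz":-0.1,"ax":0,"ay":0,"az":0},{"gripper":0,"tx":0.24,"ty":0,"tz":-0.1,"ax":0,"ay":0,"az":0},{"gripper":0,"tx":0,"ty":0,"tz":0,"ax":0,"ay":0,"az":0},{"gripper":0,"tx":0,"ty":0,"tz":0,"ax":0,"ay":0,"az":0}])

```text
t: 16.48
eef_pos: [0.5127, 0.0565, 0.1992]
ee_rot: [-1.886, 1.571, -0.437]
force: [-0.7, -0.4, 0.1]
width: 0.0006
```

```bash
python3 - <<'E'
from h import *
go([-2,127,40]);print(telemetry.get_state()['moment'])
E
```

```text
t 16.48 grasp jig [ -4.3 150.   40.2] rot units left [-0. -0.  0.] w 0.0006 F [-0.1  0.7 -0.5] (tool axes)
move units from aligned:  [ 0.01 -0.09 -0.92]
[ 0.01494845  0.02404933 -0.0668058 ]
```

Call:
play_rows(steps=[{"gripper":0,"tx":0,"ty":-0.1,"tz":-0.15,"ax":0,"ay":0,"az":0},{"gripper":0,"tx":0,"ty":0,"tz":-0.15,"ax":0,"ay":0,"az":0},{"gripper":0,"tx":0,"ty":0,"tz":-0.07,"ax":0,"ay":0,"az":0},{"gripper":0,"tx":0,"ty":0,"tz":-0.07,"ax":0,"ay":0,"az":0},{"gripper":0,"tx":0,"ty":0,"tz":-0.07,"ax":0,"ay":0,"az":0},{"gripper":0,"tx":0,"ty":0,"tz":0,"ax":0,"ay":0,"az":0}])

```text
t: 16.98
eef_pos: [0.5135, 0.0434, 0.1989]
ee_rot: [-0.816, 1.571, 0.633]
force: [0.7, -0.6, -0.4]
width: 0.0001
```

```bash
python3 - <<'E'
from h import *
go([-2,127,40]);print(telemetry.get_state()['moment'])
E
```

```text
t 16.98 grasp jig [ -1.9 137.1  39.9] rot units left [-0.  0.  0.] w 0.0001 F [ 0.4 -0.7 -0.5] (tool axes)
move units from aligned:  [-0.    0.   -0.41]
[-0.0543194   0.02169893 -0.0054159 ]
```

Call:
play_rows(steps=[{"gripper":0,"tx":0,"ty":0,"tz":-0.07,"ax":0,"ay":0,"az":0},{"gripper":0,"tx":0,"ty":0,"tz":-0.07,"ax":0,"ay":0,"az":0},{"gripper":0,"tx":0,"ty":0,"tz":-0.07,"ax":0,"ay":0,"az":0},{"gripper":0,"tx":0,"ty":0,"tz":0,"ax":0,"ay":0,"az":0}])

```text
t: 17.32
eef_pos: [0.513, 0.0384, 0.1988]
ee_rot: [-0.978, 1.571, 0.471]
force: [0.1, -0.3, 0.7]
width: 0.0005
```

```bash
python3 - <<'E'
from h import *
go([-2,127,40]);print(telemetry.get_state()['moment'])
E
```

```text
t 17.32 grasp jig [ -1.8 132.   39.8] rot units left [-0.  0.  0.] w 0.0005 F [-0.7 -0.2 -0.3] (tool axes)
move units from aligned:  [-0.01  0.01 -0.2 ]
[ 0.00297589 -0.04034968  0.00742654]
```

Call:
play_rows(steps=[{"gripper":0,"tx":0,"ty":0,"tz":-0.06,"ax":0,"ay":0,"az":0},{"gripper":0,"tx":0,"ty":0,"tz":-0.06,"ax":0,"ay":0,"az":0},{"gripper":0,"tx":0,"ty":0,"tz":-0.06,"ax":0,"ay":0,"az":0},{"gripper":0,"tx":0,"ty":0,"tz":0,"ax":0,"ay":0,"az":0}])

```text
t: 17.65
eef_pos: [0.5124, 0.0339, 0.1988]
ee_rot: [-1.302, 1.571, 0.147]
force: [0.5, 0.5, 0.7]
width: 0.0002
```

```bash
python3 - <<'E'
from h import *
go([-2,127,40]);print(telemetry.get_state()['moment'])
save('side11','side');s,R=cur();save('w11','wrist')
im2=cv2.imread('pics/side11.png')[130:250,240:370]
cv2.imwrite('pics/s11c.png',cv2.resize(im2,None,fx=5,fy=5,interpolation=cv2.INTER_CUBIC))
E
```

```text
t 17.65 grasp jig [ -1.8 127.5  39.8] rot units left [-0.  0.  0.] w 0.0002 F [-0.7 -0.5  0.6] (tool axes)
move units from aligned:  [-0.01  0.01 -0.02]
[ 0.0490367  -0.08192701 -0.05489112]
```

View pics/s11c.png

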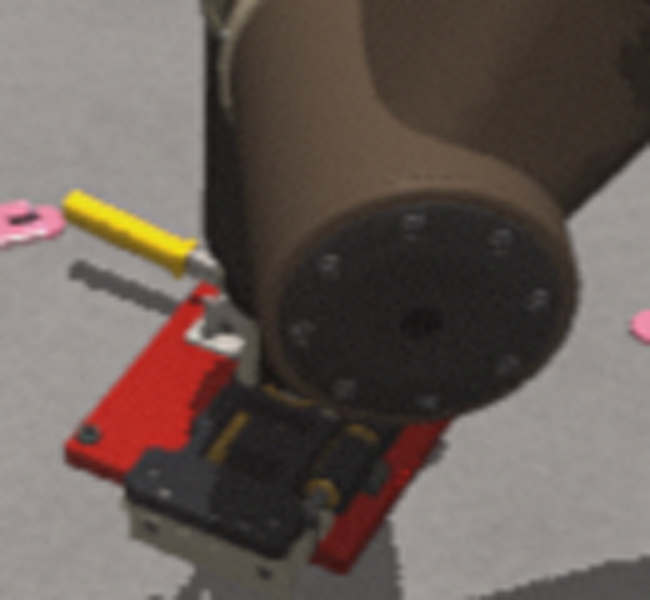

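View pics/w11.png

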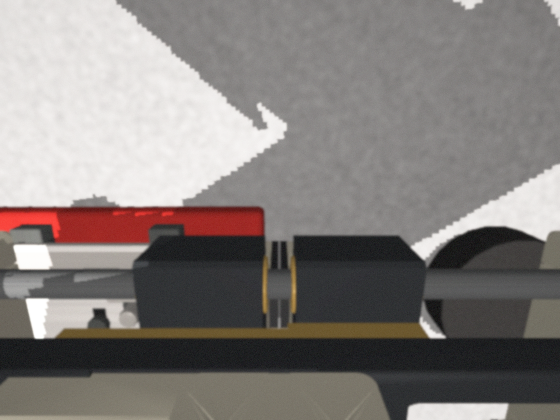

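Call:
play_rows(steps=[{"gripper":0,"tx":0,"ty":0,"tz":-0.06,"ax":0,"ay":0,"az":0},{"gripper":0,"tx":0,"ty":0,"tz":-0.06,"ax":0,"ay":0,"az":0},{"gripper":0,"tx":0,"ty":0,"tz":-0.06,"ax":0,"ay":0,"az":0},{"gripper":0,"tx":0,"ty":0,"tz":0,"ax":0,"ay":0,"az":0}])

```text
t: 18.08
eef_pos: [0.5118, 0.0293, 0.1987]
ee_rot: [2.179, 1.571, -2.655]
force: [-0.5, -0.2, -0.1]
width: 0.0009
```

```bash
python3 - <<'E'
from h import *
go([-2,115,40]);print(telemetry.get_state()['moment'])
E
```

```text
t 18.08 grasp jig [ -1.9 122.9  39.7] rot units left [-0. -0. -0.] w 0.0009 F [ 0.1  0.4 -0.3] (tool axes)
move units from aligned:  [-0.01  0.   -0.32]
[-0.01976681 -0.05928212 -0.00040226]
```

Call:
play_rows(steps=[{"gripper":0,"tx":0,"ty":0,"tz":-0.06,"ax":0,"ay":0,"az":0},{"gripper":0,"tx":0,"ty":0,"tz":-0.06,"ax":0,"ay":0,"az":0},{"gripper":0,"tx":0,"ty":0,"tz":0,"ax":0,"ay":0,"az":0}])

```text
t: 18.33
eef_pos: [0.5114, 0.0264, 0.1987]
ee_rot: [2.12, 1.571, -2.714]
force: [0.3, 0.4, -0.1]
width: 0.0003
```

```bash
python3 - <<'E'
from h import *
go([-2,115,40]);print(telemetry.get_state()['moment'])
E
```

```text
t 18.33 grasp jig [ -1.9 119.9  39.7] rot units left [-0. -0. -0.] w 0.0003 F [ 0.1 -0.3  0.5] (tool axes)
move units from aligned:  [-0.01  0.   -0.2 ]
[ 0.03523366 -0.02994028 -0.02252935]
```

Call:
play_rows(steps=[{"gripper":0,"tx":0,"ty":0,"tz":-0.06,"ax":0,"ay":0,"az":0},{"gripper":0,"tx":0,"ty":0,"tz":-0.06,"ax":0,"ay":0,"az":0},{"gripper":0,"tx":0,"ty":0,"tz":0,"ax":0,"ay":0,"az":0}])

```text
t: 18.58
eef_pos: [0.5115, 0.0244, 0.1989]
ee_rot: [-0.602, 1.568, 0.847]
force: [-0.9, 9.1, -0.2]
width: 0.0002
```

```bash
python3 - <<'E'
from h import *
go([-2,115,40]);print(telemetry.get_state()['moment'])
E
```

```text
t 18.58 grasp jig [ -1.4 118.3  39.9] rot units left [-0.    0.02  0.01] w 0.0002 F [0.2 2.  8.9] (tool axes)
move units from aligned:  [-0.    0.03 -0.13]
[ 3.22865761  0.37261226 -0.07520727]
```

Call:
play_rows(steps=[{"gripper":0,"tx":0,"ty":0,"tz":-0.06,"ax":0,"ay":0,"az":0},{"gripper":0,"tx":0,"ty":0,"tz":-0.06,"ax":0,"ay":0,"az":0},{"gripper":0,"tx":0,"ty":0,"tz":0,"ax":0,"ay":0,"az":0}])

```text
t: 18.83
eef_pos: [0.5116, 0.023, 0.199]
ee_rot: [-0.563, 1.565, 0.886]
force: [-3.8, 20.7, -0.8]
width: 0.0004
```

```bash
python3 - <<'E'
from h import *
go([-2,115,40]);print(telemetry.get_state()['moment'])
save('top12','top')
im=cv2.imread('pics/top12.png')[165:275,295:445]
cv2.imwrite('pics/t12c.png',cv2.resize(im,None,fx=5,fy=5,interpolation=cv2.INTER_CUBIC))
E
```

```text
t 18.83 grasp jig [ -0.9 117.4  40. ] rot units left [-0.    0.05  0.03] w 0.0004 F [ 0.8  6.3 20.1] (tool axes)
move units from aligned:  [ 0.    0.04 -0.1 ]
[ 7.73878231  1.40168489 -0.03837152]
```

View pics/t12c.png

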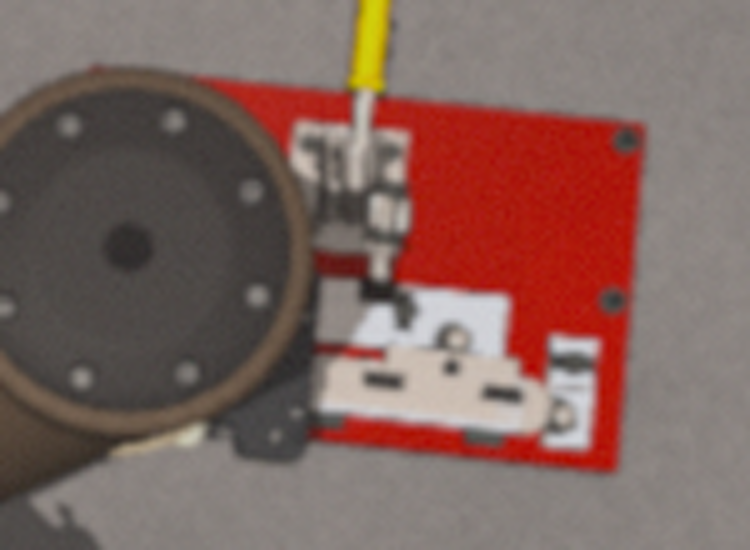

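The runner's end meets the end pin in the picture (545,405), and the force rises firmly there. I'll back off and re-seat it lightly against the back pins.

Call:
play_rows(steps=[{"gripper":0,"tx":0,"ty":0.05,"tz":0.15,"ax":0,"ay":0,"az":0},{"gripper":0,"tx":0,"ty":0,"tz":0.4,"ax":0,"ay":0,"az":0},{"gripper":0,"tx":0,"ty":0,"tz":0.6,"ax":0,"ay":0,"az":0},{"gripper":0,"tx":-0.8,"ty":0,"tz":0,"ax":0,"ay":0,"az":0},{"gripper":0.3,"tx":-1,"ty":0.5,"tz":0,"ax":0,"ay":0,"az":0},{"gripper":0.5,"tx":-1,"ty":0.7,"tz":0,"ax":0,"ay":0,"az":0},{"gripper":0.5,"tx":0,"ty":0.6,"tz":-0.5,"ax":0,"ay":0,"az":0},{"gripper":0.5,"tx":0,"ty":0,"tz":-1,"ax":0,"ay":0,"az":0},{"gripper":0.5,"tx":0,"ty":0,"tz":-1,"ax":0,"ay":0,"az":0},{"gripper":0.5,"tx":0,"ty":0,"tz":-1,"ax":0,"ay":0,"az":0},{"gripper":0.5,"tx":0,"ty":0,"tz":-1,"ax":0,"ay":0,"az":0},{"gripper":0.5,"tx":0,"ty":0,"tz":-1,"ax":0,"ay":0,"az":0},{"gripper":0.5,"tx":0,"ty":0,"tz":-0.4,"ax":0,"ay":0,"az":0},{"gripper":0.5,"tx":0,"ty":0,"tz":0,"ax":0,"ay":0,"az":0},{"gripper":0.5,"tx":0,"ty":0,"tz":0,"ax":0,"ay":0,"az":0}])

```text
t: 20.13
eef_pos: [0.4505, -0.0918, 0.2687]
ee_rot: [2.518, 1.571, -2.318]
force: [0.1, -0.3, -0.5]
width: 0.0436
```

```bash
python3 - <<'E'
from h import *
go([-40,0,40])
E
```

```text
t 20.13 grasp jig [-48.1  -4.8 109.7] rot units left [-0.02 -0.   -0.  ] w 0.0436 F [ 0.5 -0.2 -0.3] (tool axes)
move units from aligned:  [ 2.79 -0.33  0.19]
```

Call:
play_rows(steps=[{"gripper":0.5,"tx":0.7,"ty":0,"tz":0.19,"ax":0,"ay":0,"az":0},{"gripper":0.5,"tx":0.9,"ty":0,"tz":0,"ax":0,"ay":0,"az":0},{"gripper":0.5,"tx":0.8,"ty":0,"tz":0,"ax":0,"ay":0,"az":0},{"gripper":0.5,"tx":0.38,"ty":-0.2,"tz":0,"ax":0,"ay":0,"az":0},{"gripper":0.5,"tx":0,"ty":-0.3,"tz":0,"ax":0,"ay":0,"az":0},{"gripper":0.5,"tx":0,"ty":-0.2,"tz":0,"ax":0,"ay":0,"az":0},{"gripper":0.5,"tx":0,"ty":-0.1,"tz":0,"ax":0,"ay":0,"az":0},{"gripper":0.5,"tx":0,"ty":-0.07,"tz":0,"ax":0,"ay":0,"az":0},{"gripper":0.5,"tx":0,"ty":-0.06,"tz":0,"ax":0,"ay":0,"az":0},{"gripper":0.5,"tx":0,"ty":0,"tz":0,"ax":0,"ay":0,"az":0}])

```text
t: 20.97
eef_pos: [0.4746, -0.0897, 0.1999]
ee_rot: [-1.26, 1.569, 0.189]
force: [-0.3, 0.2, 0.2]
width: 0.044
```

```bash
python3 - <<'E'
from h import *
go([-23,0,40])
E
```

```text
t 20.97 grasp jig [-24.2   0.3  40.9] rot units left [-0.    0.    0.01] w 0.044 F [-0.2  0.3  0.2] (tool axes)
move units from aligned:  [ 0.04 -0.05 -0.01]
```

Call:
play_rows(steps=[{"gripper":0.5,"tx":0,"ty":-0.05,"tz":0,"ax":0,"ay":0,"az":0},{"gripper":0.5,"tx":0,"ty":-0.03,"tz":0,"ax":0,"ay":0,"az":0},{"gripper":0.5,"tx":0,"ty":0,"tz":0,"ax":0,"ay":0,"az":0},{"gripper":0.5,"tx":0,"ty":0,"tz":0,"ax":0,"ay":0,"az":0}])

```text
t: 21.3
eef_pos: [0.4758, -0.09, 0.1993]
ee_rot: [1.793, 1.57, -3.041]
force: [-2.6, 0.3, 1.7]
width: 0.0434
```

```bash
python3 - <<'E'
from h import *
go([-23,0,40])
E
```

```text
t 21.3 grasp jig [-23.3   0.   40.3] rot units left [-0.   -0.   -0.01] w 0.0434 F [-1.7  2.6 -0.1] (tool axes)
move units from aligned:  [ 0.01 -0.01 -0.  ]
```

Call:
play_rows(steps=[{"gripper":0.5,"tx":0,"ty":-0.05,"tz":0,"ax":0,"ay":0,"az":0},{"gripper":0.5,"tx":0,"ty":-0.03,"tz":0,"ax":0,"ay":0,"az":0},{"gripper":0.5,"tx":0,"ty":0,"tz":0,"ax":0,"ay":0,"az":0},{"gripper":0.5,"tx":0,"ty":0,"tz":0,"ax":0,"ay":0,"az":0}])

```text
t: 21.63
eef_pos: [0.4765, -0.0903, 0.1988]
ee_rot: [1.744, 1.567, -3.09]
force: [-7.1, 3.6, 5.9]
width: 0.0438
```

```bash
python3 - <<'E'
from h import *
go([-23,0,40])
E
```

```text
t 21.63 grasp jig [-23.   -0.2  39.8] rot units left [-0.01 -0.01 -0.04] w 0.0438 F [-5.9  7.5  2.7] (tool axes)
move units from aligned:  [-0.01 -0.    0.01]
```

Seated again (7.5 N at x = -23.0, the same stop as before). Retreating up and looking.

Call:
play_rows(steps=[{"gripper":0.5,"tx":0,"ty":0.1,"tz":0,"ax":0,"ay":0,"az":0},{"gripper":0.5,"tx":0,"ty":0.4,"tz":0,"ax":0,"ay":0,"az":0},{"gripper":0.5,"tx":0,"ty":0.6,"tz":0,"ax":0,"ay":0,"az":0},{"gripper":0.5,"tx":-0.8,"ty":0,"tz":0,"ax":0,"ay":0,"az":0},{"gripper":0.5,"tx":-1,"ty":0,"tz":0,"ax":0,"ay":0,"az":0},{"gripper":0.5,"tx":-1,"ty":0,"tz":0,"ax":0,"ay":0,"az":0},{"gripper":0.5,"tx":-1,"ty":0,"tz":0,"ax":0,"ay":0,"az":0},{"gripper":0.5,"tx":-1,"ty":0,"tz":0,"ax":0,"ay":0,"az":0},{"gripper":0.5,"tx":-1,"ty":0,"tz":0,"ax":0,"ay":0,"az":0},{"gripper":0.5,"tx":-1,"ty":0,"tz":0,"ax":0,"ay":0,"az":0},{"gripper":0.5,"tx":-1,"ty":-0.3,"tz":0,"ax":0,"ay":0,"az":0},{"gripper":0.5,"tx":-0.6,"ty":-0.8,"tz":0,"ax":0,"ay":0,"az":0},{"gripper":0.5,"tx":0,"ty":-1,"tz":0,"ax":0,"ay":0,"az":0},{"gripper":0.5,"tx":0,"ty":-1,"tz":0,"ax":0,"ay":0,"az":0},{"gripper":0.5,"tx":0,"ty":-1,"tz":0,"ax":0,"ay":0,"az":0},{"gripper":0.5,"tx":0,"ty":-1,"tz":0,"ax":0,"ay":0,"az":0},{"gripper":0.5,"tx":0,"ty":-0.6,"tz":0,"ax":0,"ay":0,"az":0},{"gripper":0.5,"tx":0,"ty":0,"tz":0,"ax":0,"ay":0,"az":0}])

```text
t: 23.13
eef_pos: [0.5944, -0.1042, 0.408]
ee_rot: [2.64, 1.57, -2.194]
force: [0.5, 0.0, 0.5]
width: 0.0436
```

```bash
python3 - <<'E'
from h import *
go([171,0,50])
s,R=cur();save('w13','wrist');save('top13','top');kk=wk(s,R)
im=cv2.imread('pics/top13.png')[165:275,295:445]
cv2.imwrite('pics/t13c.png',cv2.resize(im,None,fx=5,fy=5,interpolation=cv2.INTER_CUBIC))
im=cv2.imread('pics/w13.png')[70:250,140:410]
cv2.imwrite('pics/w13c.png',cv2.resize(im,None,fx=2.9,fy=2.9,interpolation=cv2.INTER_CUBIC))
E
```

```text
t 23.13 grasp jig [ 96.2   0.3 249. ] rot units left [-0.   -0.01 -0.  ] w 0.0436 F [-0.5 -0.4  0.1] (tool axes)
move units from aligned:  [ 7.96 -2.99 -0.01]
```

View pics/w13c.png

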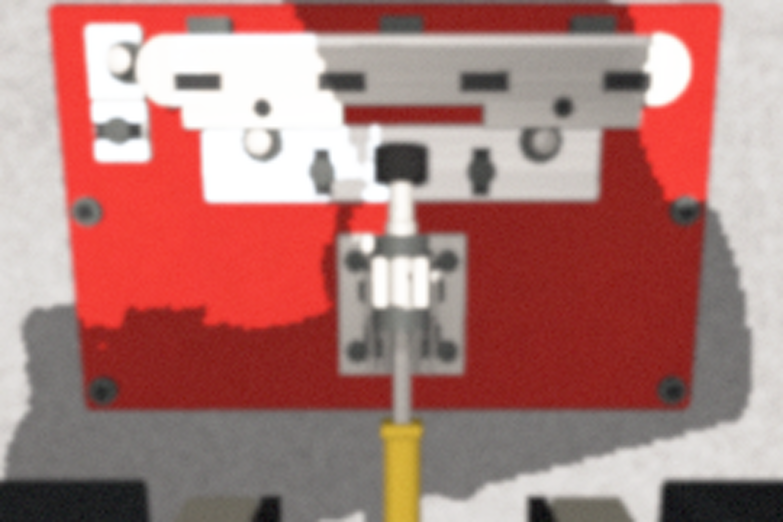

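View pics/t13c.png

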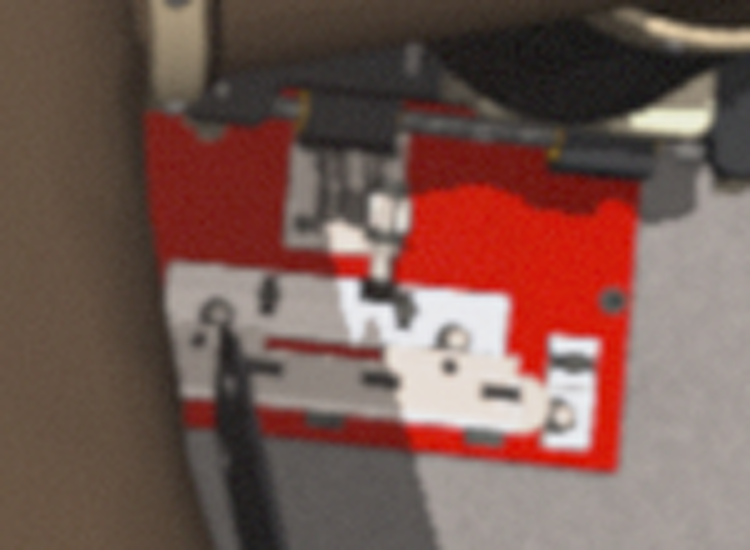

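The runner is square. Its lugs meet both back pins (crop 262,140 and 540,140) and its end meets the end pin (123,62). Next, grip the handle again.

Call:
play_rows(steps=[{"gripper":0.5,"tx":0,"ty":-1,"tz":0,"ax":0,"ay":0,"az":0},{"gripper":0.5,"tx":0,"ty":-1,"tz":0,"ax":0,"ay":0,"az":0},{"gripper":0.5,"tx":0.3,"ty":-0.99,"tz":0,"ax":0,"ay":0,"az":0},{"gripper":0.5,"tx":1,"ty":0,"tz":0,"ax":0,"ay":0,"az":0},{"gripper":0.5,"tx":1,"ty":0,"tz":0,"ax":0,"ay":0,"az":0},{"gripper":0.5,"tx":1,"ty":0,"tz":0,"ax":0,"ay":0,"az":0},{"gripper":0.5,"tx":1,"ty":0,"tz":0,"ax":0,"ay":0,"az":0},{"gripper":0.5,"tx":1,"ty":0,"tz":0,"ax":0,"ay":0,"az":0},{"gripper":0.5,"tx":1,"ty":0,"tz":0,"ax":0,"ay":0,"az":0},{"gripper":0.5,"tx":0.8,"ty":0,"tz":0,"ax":0,"ay":0,"az":0},{"gripper":0.5,"tx":0.6,"ty":0,"tz":0,"ax":0,"ay":0,"az":0},{"gripper":0.5,"tx":0.2,"ty":0,"tz":0,"ax":0,"ay":0,"az":0},{"gripper":0.5,"tx":0,"ty":0,"tz":0,"ax":0,"ay":0,"az":0},{"gripper":0.5,"tx":0,"ty":0,"tz":0,"ax":0,"ay":0,"az":0}])

```text
t: 24.4
eef_pos: [0.6664, -0.1131, 0.2128]
ee_rot: [-1.642, 1.57, -0.192]
force: [0.8, -0.4, 0.6]
width: 0.0438
```

```bash
python3 - <<'E'
from h import *
go([171,0,50])
s,R=cur();save('w14','wrist');save('side14','side')
im=cv2.imread('pics/side14.png')[110:260,230:380];cv2.imwrite('pics/s14c.png',cv2.resize(im,None,fx=4,fy=4,interpolation=cv2.INTER_CUBIC))
E
```

```text
t 24.4 grasp jig [169.    0.3  53.8] rot units left [ 0.   -0.    0.01] w 0.0438 F [-0.6 -0.8 -0.3] (tool axes)
move units from aligned:  [ 0.15 -0.08 -0.01]
```

View pics/s14c.png

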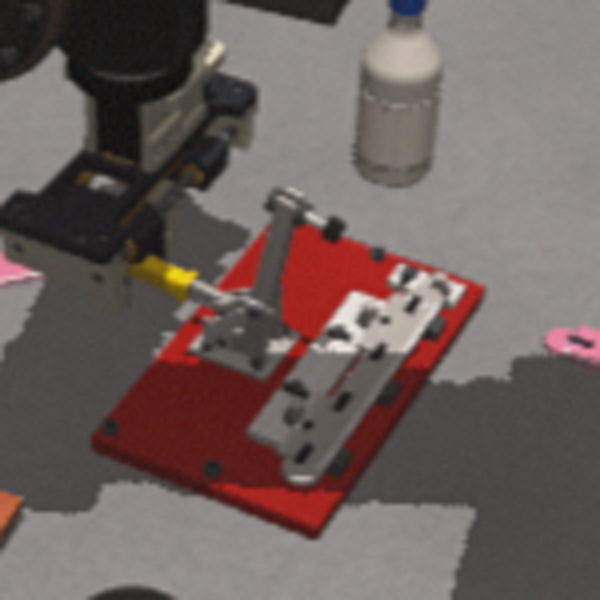

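View pics/w14.png

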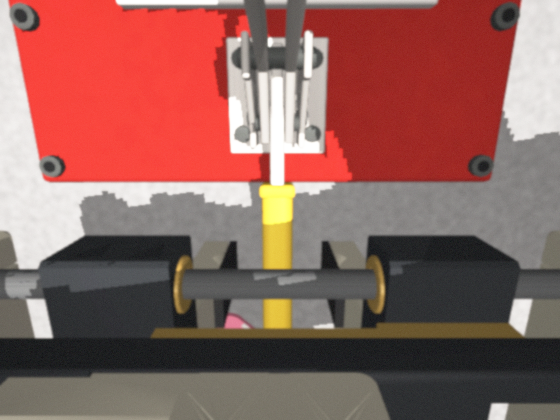

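Call:
play_rows(steps=[{"gripper":0.4,"tx":0.1,"ty":-0.08,"tz":-0.02,"ax":0,"ay":0,"az":0},{"gripper":0.2,"tx":0.1,"ty":0,"tz":0,"ax":0,"ay":0,"az":0},{"gripper":0,"tx":0,"ty":0,"tz":0,"ax":0,"ay":0,"az":0},{"gripper":0,"tx":0,"ty":0,"tz":0,"ax":0,"ay":0,"az":0},{"gripper":0,"tx":0,"ty":0,"tz":0,"ax":0,"ay":0,"az":0},{"gripper":0,"tx":0,"ty":0,"tz":0,"ax":0,"ay":0,"az":0},{"gripper":0,"tx":0,"ty":0,"tz":0,"ax":0,"ay":0,"az":0},{"gripper":0,"tx":0,"ty":0,"tz":0,"ax":0,"ay":0,"az":0}], newtons=20)

```text
t: 25.17
eef_pos: [0.6684, -0.1141, 0.2068]
ee_rot: [3.054, 1.571, -1.78]
force: [-0.3, -1.1, 0.0]
width: 0.0139
```

```bash
python3 - <<'E'
from h import *
go([172.5,0,66])
E
```

```text
t 25.17 grasp jig [170.9  -0.5  47.8] rot units left [-0. -0. -0.] w 0.0139 F [-0.   0.1 -1.1] (tool axes)
move units from aligned:  [-0.73 -0.06  0.02]
```

Call:
play_rows(steps=[{"gripper":0,"tx":-0.2,"ty":-0.02,"tz":0,"ax":0,"ay":0,"az":0},{"gripper":0,"tx":-0.2,"ty":-0.02,"tz":0,"ax":0,"ay":0,"az":0},{"gripper":0,"tx":-0.2,"ty":-0.02,"tz":0,"ax":0,"ay":0,"az":0},{"gripper":0,"tx":-0.2,"ty":0,"tz":0,"ax":0,"ay":0,"az":0},{"gripper":0,"tx":-0.2,"ty":0.02,"tz":0,"ax":0,"ay":0,"az":0},{"gripper":0,"tx":-0.2,"ty":0.02,"tz":0,"ax":0,"ay":0,"az":0},{"gripper":0,"tx":-0.27,"ty":0.06,"tz":0,"ax":0,"ay":0,"az":0},{"gripper":0,"tx":-0.27,"ty":0.08,"tz":0,"ax":0,"ay":0,"az":0}], newtons=20)

```text
t: 25.83
eef_pos: [0.6645, -0.1136, 0.2503]
ee_rot: [1.637, 1.569, 3.086]
force: [-4.0, -2.1, -4.6]
width: 0.0141
```

```bash
python3 - <<'E'
from h import *
go([168,0,89.5])
E
```

```text
t 25.83 grasp jig [166.6  -0.5  91.3] rot units left [-0.   -0.   -0.02] w 0.0141 F [ 4.6  3.7 -2.6] (tool axes)
move units from aligned:  [ 0.07 -0.05  0.02]
```

Good tracking. Continuing.

Call:
play_rows(steps=[{"gripper":0,"tx":-0.27,"ty":0.12,"tz":0,"ax":0,"ay":0,"az":0},{"gripper":0,"tx":-0.27,"ty":0.12,"tz":0,"ax":0,"ay":0,"az":0},{"gripper":0,"tx":-0.29,"ty":0.18,"tz":0,"ax":0,"ay":0,"az":0},{"gripper":0,"tx":-0.27,"ty":0.22,"tz":0,"ax":0,"ay":0,"az":0},{"gripper":0,"tx":-0.25,"ty":0.22,"tz":0,"ax":0,"ay":0,"az":0},{"gripper":0,"tx":-0.22,"ty":0.22,"tz":0,"ax":0,"ay":0,"az":0},{"gripper":0,"tx":-0.17,"ty":0.25,"tz":0,"ax":0,"ay":0,"az":0},{"gripper":0,"tx":-0.15,"ty":0.25,"tz":0,"ax":0,"ay":0,"az":0}], newtons=20)

```text
t: 26.5
eef_pos: [0.6262, -0.1089, 0.2987]
ee_rot: [-1.643, 1.568, -0.194]
force: [1.0, -4.2, -6.3]
width: 0.0138
```

```bash
python3 - <<'E'
from h import *
go([128.5,0,139.5])
E
```

```text
t 26.5 grasp jig [128.9  -0.5 139.7] rot units left [ 0.   -0.    0.02] w 0.0138 F [ 6.3 -1.5 -4.1] (tool axes)
move units from aligned:  [0.01 0.01 0.02]
```

Call:
play_rows(steps=[{"gripper":0,"tx":-0.13,"ty":0.23,"tz":0,"ax":0,"ay":0,"az":0},{"gripper":0,"tx":-0.11,"ty":0.23,"tz":0,"ax":0,"ay":0,"az":0},{"gripper":0,"tx":-0.1,"ty":0.25,"tz":0,"ax":0,"ay":0,"az":0},{"gripper":0,"tx":-0.08,"ty":0.25,"tz":0,"ax":0,"ay":0,"az":0},{"gripper":0,"tx":-0.04,"ty":0.26,"tz":0,"ax":0,"ay":0,"az":0},{"gripper":0,"tx":0,"ty":0.24,"tz":0,"ax":0,"ay":0,"az":0},{"gripper":0,"tx":0,"ty":0.24,"tz":0,"ax":0,"ay":0,"az":0}], newtons=20)

```text
t: 27.08
eef_pos: [0.5867, -0.1039, 0.3119]
ee_rot: [-1.591, 1.56, -0.14]
force: [10.2, -9.0, -3.9]
width: 0.014
```

```bash
python3 - <<'E'
from h import *
go([80,0,150])
E
```

```text
t 27.08 grasp jig [ 90.2  -0.3 152.9] rot units left [ 0.01 -0.    0.1 ] w 0.014 F [  3.9 -11.2  -7.7] (tool axes)
move units from aligned:  [0.11 0.41 0.01]
```

Call:
play_rows(steps=[{"gripper":0,"tx":0.02,"ty":0.15,"tz":0,"ax":0,"ay":0,"az":0},{"gripper":0,"tx":0.02,"ty":0.15,"tz":0,"ax":0,"ay":0,"az":0},{"gripper":0,"tx":0.02,"ty":0.1,"tz":0,"ax":0,"ay":0,"az":0},{"gripper":0,"tx":0,"ty":0,"tz":0,"ax":0,"ay":0,"az":0},{"gripper":0,"tx":0,"ty":0,"tz":0,"ax":0,"ay":0,"az":0}], newtons=20)

```text
t: 27.5
eef_pos: [0.5767, -0.1028, 0.3114]
ee_rot: [-1.589, 1.56, -0.139]
force: [5.9, -7.6, 4.1]
width: 0.0138
```

```bash
python3 - <<'E'
from h import *
go([80,0,150])
E
```

```text
t 27.5 grasp jig [ 80.3  -0.4 152.4] rot units left [ 0.02 -0.    0.1 ] w 0.0138 F [-4.1 -6.8 -6.8] (tool axes)
move units from aligned:  [0.1  0.01 0.02]
```

Call:
play_rows(steps=[{"gripper":0,"tx":0.02,"ty":0.12,"tz":0,"ax":0,"ay":0,"az":0},{"gripper":0,"tx":0,"ty":0.08,"tz":0,"ax":0,"ay":0,"az":0},{"gripper":0,"tx":0,"ty":0,"tz":0,"ax":0,"ay":0,"az":0},{"gripper":0,"tx":0,"ty":0,"tz":0,"ax":0,"ay":0,"az":0}], newtons=20)

```text
t: 27.83
eef_pos: [0.5709, -0.1021, 0.3103]
ee_rot: [-1.591, 1.563, -0.14]
force: [2.3, -7.2, 3.8]
width: 0.0137
```

```bash
python3 - <<'E'
from h import *
go([80,0,150])
E
```

```text
t 27.83 grasp jig [ 74.   -0.4 151.3] rot units left [ 0.01 -0.    0.08] w 0.0137 F [-3.8 -3.2 -6.9] (tool axes)
move units from aligned:  [ 0.05 -0.24  0.02]
```

Call:
play_rows(steps=[{"gripper":0,"tx":0,"ty":0.1,"tz":0,"ax":0,"ay":0,"az":0},{"gripper":0,"tx":0,"ty":0,"tz":0,"ax":0,"ay":0,"az":0},{"gripper":0,"tx":0,"ty":0,"tz":0,"ax":0,"ay":0,"az":0}], newtons=20)

```text
t: 28.08
eef_pos: [0.5677, -0.1017, 0.3096]
ee_rot: [-1.588, 1.565, -0.138]
force: [0.5, -4.6, 2.8]
width: 0.0139
```

```bash
python3 - <<'E'
from h import *
go([80,0,150])
save('side15','side')
im=cv2.imread('pics/side15.png')[110:260,230:380];cv2.imwrite('pics/s15c.png',cv2.resize(im,None,fx=4,fy=4,interpolation=cv2.INTER_CUBIC))
E
```

```text
t 28.08 grasp jig [ 70.3  -0.4 150.6] rot units left [ 0.01 -0.    0.05] w 0.0139 F [-2.8 -1.  -4.6] (tool axes)
move units from aligned:  [ 0.02 -0.39  0.02]
```

View pics/s15c.png

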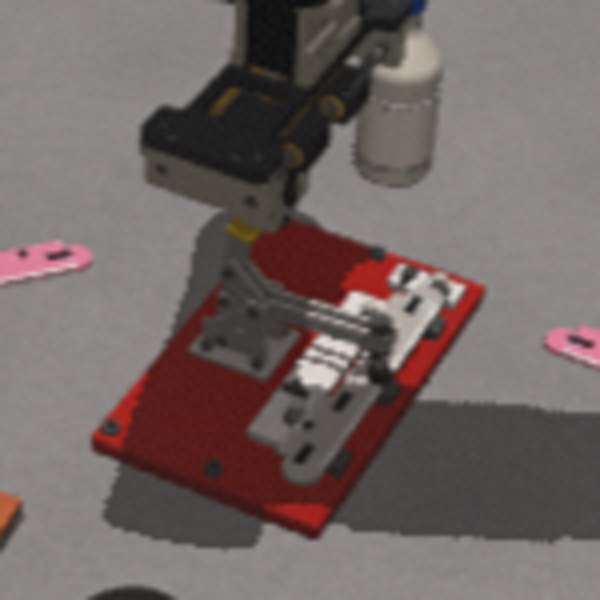

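Call:
play_rows(steps=[{"gripper":0.4,"tx":0,"ty":0,"tz":0,"ax":0,"ay":0,"az":0},{"gripper":0.6,"tx":0,"ty":0,"tz":0,"ax":0,"ay":0,"az":0},{"gripper":0.6,"tx":0,"ty":0,"tz":0,"ax":0,"ay":0,"az":0},{"gripper":0.6,"tx":0,"ty":0,"tz":0,"ax":0,"ay":0,"az":0},{"gripper":0.6,"tx":0,"ty":0,"tz":0,"ax":0,"ay":0,"az":0},{"gripper":0.6,"tx":-0.5,"ty":0,"tz":0,"ax":0,"ay":0,"az":0},{"gripper":0.6,"tx":-1,"ty":0,"tz":0,"ax":0,"ay":0,"az":0},{"gripper":0.6,"tx":-1,"ty":0,"tz":0,"ax":0,"ay":0,"az":0},{"gripper":0.6,"tx":-1,"ty":0,"tz":0,"ax":0,"ay":0,"az":0},{"gripper":0.6,"tx":-0.6,"ty":0,"tz":0,"ax":0,"ay":0,"az":0},{"gripper":0.6,"tx":0,"ty":0,"tz":0,"ax":0,"ay":0,"az":0}])

```text
t: 29.05
eef_pos: [0.5675, -0.1015, 0.4136]
ee_rot: [-1.458, 1.564, -0.008]
force: [-0.3, 0.9, 0.9]
width: 0.0525
```

```bash
python3 - <<'E'
from h import *
go([80,0,150])
save('side16','side');s,R=cur();save('w16','wrist')
im=cv2.imread('pics/side16.png')[110:260,230:380];cv2.imwrite('pics/s16c.png',cv2.resize(im,None,fx=4,fy=4,interpolation=cv2.INTER_CUBIC))
kk=wk(s,R);print(proj('side',j2w(POSE,[[80,0,150],[74,0,178],[98,0,151]])),proj('',j2w(POSE,[[80,0,150],[74,0,178]]),kk))
im=cv2.imread('pics/w16.png')[60:240,130:420]
cv2.imwrite('pics/w16c.png',cv2.resize(im,None,fx=2.7,fy=2.7,interpolation=cv2.INTER_CUBIC))
E
```

```text
t 29.05 grasp jig [ 7.020e+01 -1.000e-01  2.546e+02] rot units left [0.01 0.01 0.06] w 0.0525 F [-0.9  0.4  0.8] (tool axes)
move units from aligned:  [ 4.18 -0.39  0.  ]
[[294.5529778  154.79464616]
 [297.16757098 146.06510044]
 [287.9180092  152.1793523 ]] [[278.97043754 225.81441988]
 [279.04652434 230.5166517 ]]
```

View pics/s16c.png

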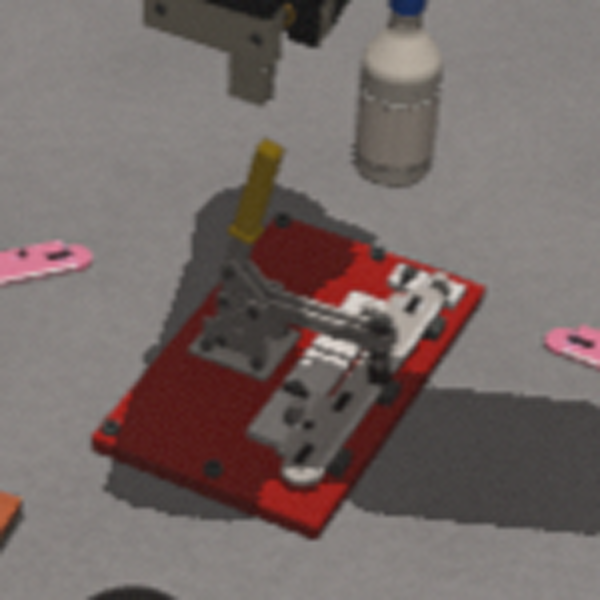

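View pics/w16c.png

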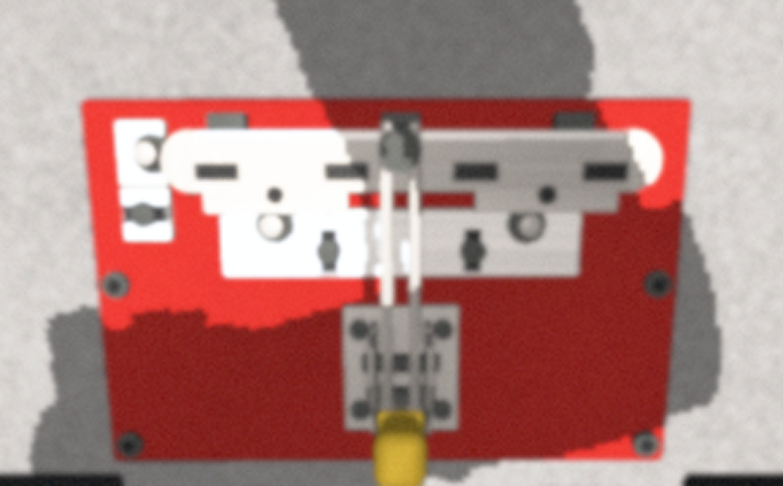

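The clamp stayed locked after release: the handle tip is at side px (297,146), exactly the predicted locked position, and the foot is on the runner. The runner is still against all three pins. Handing in.

```bash
python3 - <<'E'
from h import *
for q in ('puck_center','stone_center','bottle_center'):
    print(q,[(np.round(d['location'],1).tolist(),round(d['confidence'],2)) for d in finder.pinpoint(q,'side')][:2])
print(job_done())
E
```

```text
puck_center [([272.7, 263.4], 0.92)]
stone_center [([247.9, 220.1], 0.82)]
bottle_center [([130.1, 330.9], 0.88), ([206.5, 322.7], 0.45)]
the job is handed in; nothing more can be done
None
```

The runner is seated in the jig with the clamp locked over it, and the job is handed in at about 29 s of the 72 s allowed.

**What I did**
- I swung the clamp handle back to its stop and let go; the clamp arm stayed upright.
- I pushed the runner's front edge onto both back pins.
- I pushed its end onto the end pin.
- I pushed it lightly onto the back pins again.
- I swung the handle forward over centre and released it.

**Last checks**
- **Runner:** the wrist picture shows it square, with both lugs on the back pins and its end on the end pin. It had not shifted after clamping.
- **Clamp:** after release the handle tip stood at side pixel (297,146), where I predicted it for the locked position. The arm was level with its foot on the runner.
- **Puck, stone and bottle:** they are within about 2 px of where they started.

**What did not go as planned**
- **First move:** my first two move calls were refused because the rows were incomplete. Nothing had moved.
- **Pinch slipping:** the pinch slid a little on the handle at both ends of its swing. On opening I first took about z 50 mm for the stop, but the arm was not fully up, so I pushed further.
- **Push forces:** the pushes peaked at about 15 N on the back pins and 20 N on the end pin, firmer than I meant but well under the limits.

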